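# Advance the star wheel of a spindle brake adjuster

## Task

The brake of the polishing spindle on the jeweller's bench has worked loose. Take the square-handled adjuster key from the tool stand, reach with its blade through the slot in the head's lid and work the star wheel round tooth by tooth, without ever leaning on it with more than 20 N, until the gauge needle stands upright at the black mark. Then put the key back fully down in its pocket of the stand, let go, and leave everything else on the bench where it is.

Things in the scene. Friction and masses are not known exactly. Their poses are not given: they have to be found in the camera images.
- head: Head of a polishing spindle, bolted down: green box 110 (x) x 90 (y) x 80 mm high on a 150 x 110 x 10 mm foot; drum and tapered spindle on its -y side (to y = -123 mm), gauge on its +y side (to y = 64 mm, 112 mm high). Origin: centre of its underside on the bench, z up. Its lid is 4 mm steel with a slot in the middle; the star wheel of the brake adjuster is inside, below the slot.
- slot (a point): Centre of the slot at the lid's top face, 80 mm above the bench. The slot is 18 mm along x (the way the teeth move) by 10 mm along y (the wheel axis); axes as the head's. Tooth crests pass 8 mm below this face, gap bottoms lie 14 mm below it.
- wheel_axis (a point): Centre of the steel star wheel, 40 mm below the slot; axis along the head's y. 16 straight teeth, outside radius 32 mm, root radius 26 mm, teeth 5 mm thick (gaps 7.5 mm at the crests, 5.2 mm at the root), 8 mm wide. How the teeth stand under the slot differs each time and does not follow from the needle: look or feel for a gap; often a crest is in the way. This point's axes do not turn with the wheel.
- mark (a point): Top of the gauge's black mark, 11 mm wide, on the top edge of the white gauge plate, straight above the wheel axis, 115 mm above the bench. The steel needle turns with the wheel in front of the plate, behind a clear pane; its tip is 63 mm from the axis.
- needle: Gauge needle on the star wheel's shaft, turning with the wheel; origin on the wheel axis, own z along the needle, y along the axis. Upright = on the mark. It starts 1.3 to 2.5 teeth short, leaning to the head's -x side; pushing teeth towards the head's +x raises it, one tooth = 0.393 rad. Stiff: about 6 N at the teeth turns it; it stays where left, no ratchet. The slot is too short for two teeth in one stroke.
- needle_tip (a point): Tip of the needle, 63 mm from the wheel axis, at y = 54 mm in the head's frame. On the mark: straight above the wheel axis, x = 0 in the head's frame, 103 mm above the bench.
- key: Adjuster key, 0.1 to 0.16 kg: black square handle 20 x 20 x 60 mm, upright in the stand, the only square one there (pocket varies). Steel blade below it 34 mm long, 4 mm thick (x), 6 mm wide (y), square-ended. Origin: centre of the handle's underside, which rests on the stand's top; z up the handle. The 4 mm goes along the slot's length.
- key_tip (a point): Lower end of the key's blade, 34 mm below the handle's underside.
- stand: Wooden tool stand, fixed, 60 (x) x 156 (y) x 42 mm high, origin at the centre of its underside. Three through pockets in its top, 9 mm (x) by 11 mm (y), at y = -52, 0 and +52 mm; one hand tool stands in each.
- scriber: Scriber with a round waisted wooden handle, 60 mm high, in the stand; leave it.
- scraper: Scraper with a round wooden handle and ball top, 58 mm high, in the stand; leave it.
- hammer: Hammer lying on the bench, 220 mm; leave it.
- jar: Glass jar with steel lid, 60 mm across, 70 mm high; leave it.
- bangle: Brass bangle 68 mm across, 10 mm high, lying flat; leave it.
- mandrel: Steel ring mandrel standing on its 40 mm foot, 170 mm high; leave it.
- pliers: Pliers lying on the bench, 145 mm long; leave them.
- wax_block: Brown wax block 70 x 40 x 25 mm; leave it.

How it is judged (in metres and radians):
On the way, in this order (a step that is already met when the one before it is completed fails the run):
1. the key's blade reaches through the slot down among the teeth of the star wheel (z of key_tip in the frame of head between 0.05 and 0.0695 m and x of key_tip in the frame of head between -0.012 and 0.012 m and y of key_tip in the frame of head between -0.006 and 0.006 m), for 0.1 s.
2. the needle is brought to the mark with the blade still in the slot (x of needle_tip in the frame of head between -0.0057 and 0.0057 m and z of needle_tip in the frame of head above 0.09 m and z of key_tip in the frame of head below 0.0695 m and x of key_tip in the frame of head between -0.012 and 0.012 m and y of key_tip in the frame of head between -0.006 and 0.006 m), for 0.2 s.
At the end, for the whole second after the job is handed in: The needle stands upright with its tip within the width of the black mark (5.7 mm either side of its middle, about 0.09 rad) and is at rest; the key is back in the pocket it came from, seated (within 8 mm of where it stood, upright within 0.08 rad), released and at rest (x of needle_tip in the frame of head between -0.0057 and 0.0057 m and z of needle_tip in the frame of head above 0.09 m and distance of key from where it was at the start of the episode below 0.008 m and angle between key's own z axis and vertical below 0.08 rad and linear speed of key below 0.02 m/s and angular speed of needle below 0.05 rad/s); the robot touches nothing.
It fails at once if the key presses on the head or its star wheel with more than 20 N (contact force between key and head above 20 N).
It fails at once if the robot itself presses on the head with more than 20 N (contact force between any of the arm, the fingers and head above 20 N).
It fails at once if another thing on the bench or in the stand is moved by more than 30 mm (distance of any of scriber, scraper, hammer, jar, bangle, mandrel, pliers, wax_block from where it was at the start of the episode above 0.03 m).
It also fails if it takes over 61 s, if anything falls off the work surface, if the arm or the gripper's body presses on something with over 40 N, if the wrist force passes 120 N, or if a joint passes its speed limit or range.

## Robot

A 6-joint arm with a two-finger parallel gripper is mounted at the origin on the work surface. World frame = base frame: x ahead of the robot, y to its left, z up, the work surface at z = 0. Lengths are in mm, angles in rad, forces in N, time in s.
With the tool pointing down it reaches from about 350 to 775 mm from the base axis. Payload 7.3 kg.
Tool frame: the origin (TCP) lies at the very end of the fingers, on their centre line; the grasp point (between the pads) lies 19 mm behind it (bot.tcp_to_grasp is the distance from the TCP to the grasp point, in mm); z points along the fingers, y is the direction in which the jaws open and shut (so a half turn about z gives the same grasp; the last joint's range is limited). The gripper opens to 92 mm and grips with 3 to 60 N. Pads are 19 mm wide; open, the fingers measure 130 mm over their backs; the gripper's body (75 mm by 190 mm) begins 47 mm behind the grasp point.
Start: joints at [-1.485, 0.342, 1.524, -0, 1.275, -0.146], TCP at [120.63, -510.973, 226.741] pointing down, gripper open.
Joint ranges: [-2.53, 2.53], [-0.77, 2.02], [0.04, 2.7], [-1, 4.14], [0.28, 2.66], [-3.11, 3.11]. Speed limits (rad/s): [2.57, 2.57, 3.14, 3.14, 3.14, 3.14].

## Interface

Orientations are given as [roll, pitch, yaw] about the fixed x, y, z axes, in that order (R = Rz(yaw) Ry(pitch) Rx(roll)).
In Python, from plant import bot gives the robot as it stands. The module is installed in compiled form; this text tells all that it offers.
- The arm moves only by the tool carry_out, never from a script. Its argument "motion" is a list of rows, each a list of 5 numbers: the closure, from 0 (fully open) to 1 (shut), then the shift along the tool's x, y, z in mm, then the turn about the tool's z in degrees. In form: [[claw, dx, dy, dz, spin], ...]. A call has 1 to 10 rows; each row is the pose to reach, as a shift and turn from the pose measured when the call began, along the tool's axes at that moment; what a row does not reach only later rows make up. A row lasts 1/8 s, in which the tool goes at most 62.5 mm and 10.7 degrees, less where a joint would pass 70% of its speed; a pose out of reach is approached as far as the arm can. A call with a gripper value outside its range is refused whole. The fingers move at their own pace and stop on an object; the grip force is fixed at half the most. Time passes only in rows, so rows that repeat a pose let the fingers close. It gives the time, the measured TCP pose, the force and the opening at its end, in the units of the state.
- bot.get_obs(): the state, without advancing time (a new reading comes with each control period).
- bot.capture(name): name is "scene" or "top" or "wrist"; returns a dict with "color" (384x512x3 uint8, red, green, blue), "depth" (384x512 float32, mm along the optical axis (not along the pixel's ray), 0 where there is no reading), "K" (3x3 intrinsics, pixels), "camera_from_world" (4x4, takes a point from world to camera coordinates). Camera axes: x right, y down, z forward; pixel columns grow to the right and rows downward; lengths in mm; the calibration is good to about 2 mm. The wrist camera is an equidistant fisheye: a pixel r from the principal point sees the ray r / f radians off the axis. A picture is of the moment at which its call begins.
- bot.close_job(): hands the job in, once; it reports no verdict.
The state is a dict: "time": time; "joint_positions": joint angles; "dq": joint speeds; "tau": joint torques, N m; "tool_pos": TCP position; "tcp_rot": TCP orientation; "contact_force": force on the tool from outside, world axes, zero at the start; "moment": the same for the moment, N m; "grip_width": finger opening in mm.
Only numpy, scipy, OpenCV 4.12 (cv2) and the standard library are available. Lean on these libraries where they do the work, as an engineer would, in place of code of your own. Each camera call takes 0.05 s, during which the arm holds its last target.

## Working session

There is one attempt and no reset: what is moved stays moved. The work goes in short steps, Python scripts to look and compute and a tool call to move; the robot and the scene stay as the last step left them, time stands still between calls to the robot, and variables do not carry over. Pictures are saved under pics/ and viewed, and the job is handed in when it is done.

Besides the shell and the picture viewer there is one more tool, called after "Emit:" as a command line: name --pt "numbers of a row" for each row, then --argument value for the rest. carry_out: Moves the arm, as the interface text tells. Its arguments: {"type":"object","properties":{"motion":{"type":"array","items":{"type":"array","items":{"type":"number"}}}},"required":["motion"]}

```bash
mkdir -p pics; ls; python3 - <<'E'
from plant import bot
import cv2, numpy as np
o=bot.get_obs(); print(o)
print(bot.tcp_to_grasp)
for n in ["scene","top","wrist"]:
    c=bot.capture(n); np.savez(f"{n}0.npz",**c)
    cv2.imwrite(f"pics/{n}0.png",c["color"][:,:,::-1]); print(n,c["K"],c["camera_from_world"].round(3))
E
```

```text
pics
{'time': 0.0, 'joint_positions': array([-1.48501880e+00,  3.42719613e-01,  1.52504482e+00,  2.51512191e-06,
        1.27535812e+00, -1.46013334e-01]), 'dq': array([ 3.71884994e-05, -9.03793254e-04, -7.71436877e-04, -7.42985676e-04,
       -1.72486070e-03,  8.10925274e-04]), 'tau': array([ 2.26890629e-04, -4.31245458e+01, -2.44221246e+01,  7.17328792e-02,
        5.61536278e-02, -1.47490937e-04]), 'tool_pos': array([ 120.58374706, -510.5454054 ,  226.03686093]), 'tcp_rot': array([-3.14007939e+00, -2.24971062e-04,  2.31789958e-01]), 'contact_force': array([-0.24849187,  0.25916487,  0.06748362]), 'moment': array([0.00859407, 0.0267305 , 0.0074834 ]), 'grip_width': 91.8137107670752}
18.8
scene [[380.32686467   0.         258.17521567]
 [  0.         380.32686467 191.62499866]
 [  0.           0.           1.        ]] [[-4.850000e-01  8.740000e-01 -2.200000e-02  2.625050e+02]
 [ 5.910000e-01  3.100000e-01 -7.450000e-01 -2.564070e+02]
 [-6.440000e-01 -3.750000e-01 -6.670000e-01  1.495795e+03]
 [ 0.000000e+00  0.000000e+00  0.000000e+00  1.000000e+00]]
top [[406.04883383   0.         262.90778287]
 [  0.         406.04883383 194.96385635]
 [  0.           0.           1.        ]] [[ 1.400000e-02 -1.000000e+00  1.200000e-02  1.777300e+01]
 [-9.810000e-01 -1.600000e-02 -1.920000e-01  5.744740e+02]
 [ 1.920000e-01 -9.000000e-03 -9.810000e-01  1.246931e+03]
 [ 0.000000e+00  0.000000e+00  0.000000e+00  1.000000e+00]]
wrist [[297.31863964   0.         254.41933767]
 [  0.         297.31863964 192.28592478]
 [  0.           0.           1.        ]] [[ 2.29000e-01 -9.73000e-01 -3.00000e-03 -5.23379e+02]
 [-9.32000e-01 -2.20000e-01  2.89000e-01 -3.53680e+01]
 [-2.82000e-01 -6.40000e-02 -9.57000e-01  3.91066e+02]
 [ 0.00000e+00  0.00000e+00  0.00000e+00  1.00000e+00]]
```

View pics/scene0.png

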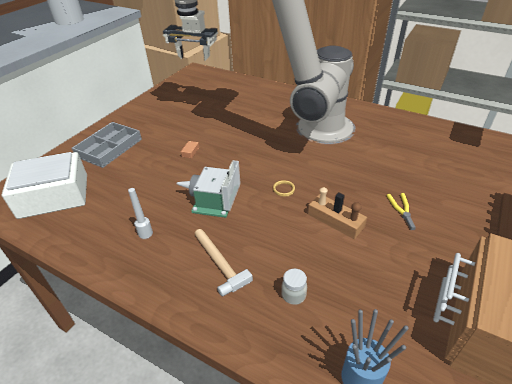

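View pics/top0.png

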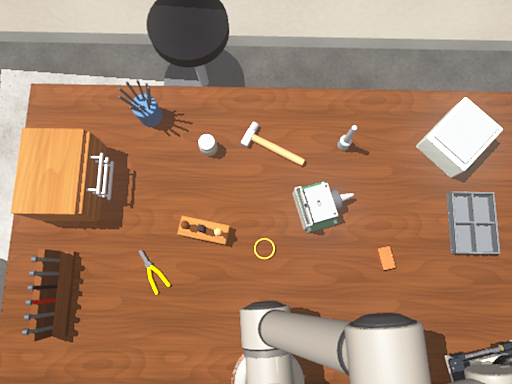

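View pics/wrist0.png

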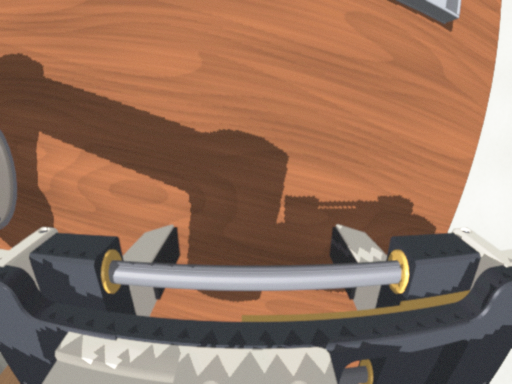

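```bash
cat > h.py <<'E'
import numpy as np, cv2
def cloud(c):
    K=c["K"];T=c["camera_from_world"];d=c["depth"].astype(float)
    v,u=np.mgrid[:d.shape[0],:d.shape[1]]
    P=np.stack([(u-K[0,2])/K[0,0]*d,(v-K[1,2])/K[1,1]*d,d],-1)
    return (P-T[:3,3])@T[:3,:3]   # world
def plane(c,u,v,z):
    K=c["K"];T=c["camera_from_world"];R=T[:3,:3]
    o=-R.T@T[:3,3]; r=R.T@np.array([(u-K[0,2])/K[0,0],(v-K[1,2])/K[1,1],1])
    return o+r*(z-o[2])/r[2]
def proj(c,p):
    K=c["K"];T=c["camera_from_world"];q=T[:3,:3]@np.array(p,float)+T[:3,3]
    return K[0,0]*q[0]/q[2]+K[0,2],K[1,1]*q[1]/q[2]+K[1,2]
E
python3 - <<'E'
from h import *
c=dict(np.load("top0.npz")); s=dict(np.load("scene0.npz"))
def crop(c,x0,x1,y0,y1,k): return cv2.resize(c["color"][y0:y1,x0:x1,::-1],None,fx=k,fy=k,interpolation=cv2.INTER_CUBIC)
a=crop(c,285,365,170,240,8);b=crop(c,170,240,205,255,8)
d=crop(s,170,260,150,220,7);e=crop(s,300,375,180,240,8)
for n,i in zip("abde",[a,b,d,e]): cv2.imwrite(f"pics/c_{n}.png",i)
P=cloud(c); 
for lo,hi,nm,box in [(74,86,'lid',(285,345,175,240)),(36,48,'stand',(170,240,205,255)),(92,108,'tooltops',(170,240,205,255))]:
    x0,x1,y0,y1=box
    Q=P[y0:y1,x0:x1]; m=(Q[...,2]>lo)&(Q[...,2]<hi)
    q=Q[m]; print(nm,len(q),q.mean(0).round(1),np.median(q[:,2]))
    r=cv2.minAreaRect(q[:,:2].astype(np.float32)); print(r)
E
```

```text
lid 1031 [ 550.4 -152.2   80. ] 80.05585206322958
((549.50244140625, -151.0461883544922), (121.64080047607422, 134.94515991210938), 17.403200149536133)
stand 731 [462.  213.8  42. ] 42.1098368956832
((463.47760009765625, 216.65597534179688), (156.42062377929688, 60.34941482543945), 79.02072143554688)
tooltops 122 [464.1 221.3  98.2] 98.18830745525065
((464.6175537109375, 217.33609008789062), (125.94373321533203, 22.071786880493164), 80.374267578125)
```

View pics/c_a.png

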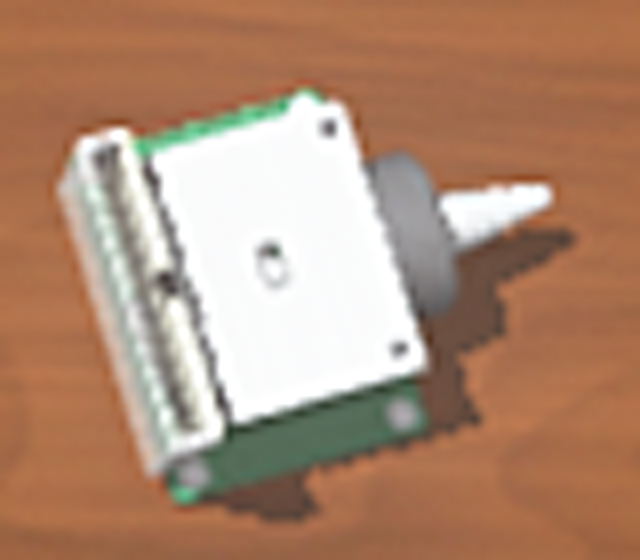

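View pics/c_b.png

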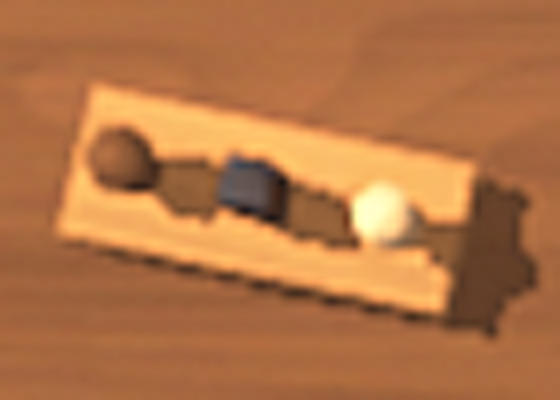

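View pics/c_d.png

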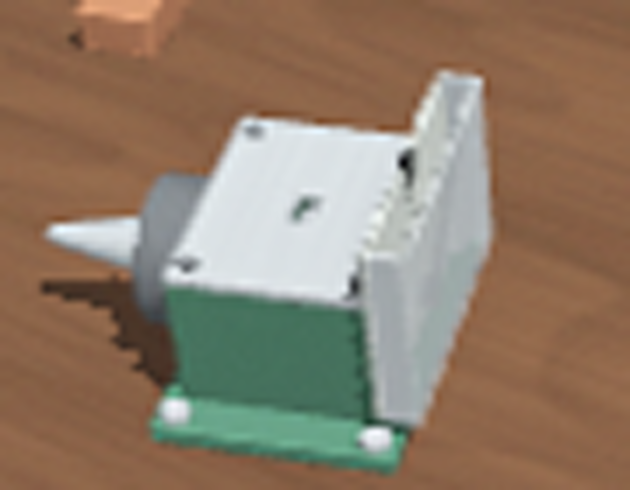

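```bash
python3 - <<'E'
from h import *
c=dict(np.load("top0.npz")); s=dict(np.load("scene0.npz")); w=dict(np.load("wrist0.npz"))
T=w["camera_from_world"];print("wristcam pos",-T[:3,:3].T@T[:3,3], "axis",T[2,:3])
from scipy.spatial.transform import Rotation as Ro
R=Ro.from_euler("xyz",[-3.14007939e+00, -2.24971062e-04,  2.31789958e-01]).as_matrix(); p=np.array([120.58,-510.55,226.04])
print("cam in tool",R.T@(-T[:3,:3].T@T[:3,3]-p)); print("cam axes in tool",(T[:3,:3]@R).round(3))
for n,u,v,z in [('lidA',150,150,80),('lidB',340,100,80),('lidC',425,365,80),('lidD',232,420,80),('slot',272,265,80)]:
    print(n,plane(c,285+u/8-.5,170+v/8-.5,z).round(1))
print("slot scene",plane(s,170+304/7-.5,150+208/7-.5,80).round(1))
# lid mask by depth cloud + white
P=cloud(c); col=c["color"].astype(int)
m=np.zeros(col.shape[:2],np.uint8); m[170:240,285:345]=1
m&=((P[...,2]>77)&(P[...,2]<83)&(col.min(2)>190)).astype(np.uint8)
n,l,st,ce=cv2.connectedComponentsWithStats(m); i=1+st[1:,4].argmax(); print(st[i],ce[i])
q=P[l==i]; r=cv2.minAreaRect(q[:,:2].astype(np.float32)); print(r, cv2.boxPoints(r).round(1))
# handle
hs=((P[...,2]>60)); hs[:205]=0;hs[255:]=0;hs[:,:170]=0;hs[:,240:]=0
n,l,st,ce=cv2.connectedComponentsWithStats(hs.astype(np.uint8))
for i in range(1,n):
    q=P[l==i]; r=cv2.minAreaRect(q[:,:2].astype(np.float32)); qt=q[q[:,2]>q[:,2].max()-3]
    print(len(q),q.mean(0).round(1),q[:,2].max(),r,qt.mean(0),len(qt),col[l==i].mean(0))
E
```

```text
wristcam pos [ 197.34805912 -492.21527983  383.25921818] axis [-0.28194655 -0.06393244 -0.95729765]
cam in tool [  78.96225221   -0.44712041 -157.20096131]
cam axes in tool [[-0.     1.     0.001]
 [-0.957 -0.    -0.289]
 [-0.289 -0.001  0.957]]
lidA [ 593.  -100.8   80. ]
lidB [ 614.5 -176.3   80. ]
lidC [ 508.9 -207.8   80. ]
lidD [ 486.2 -132.1   80. ]
slot [ 547.6 -148.5   80. ]
slot scene [ 549.4 -148.9   80. ]
[303 183  35  39 617] [320.09076175 201.98703404]
((549.967041015625, -152.22406005859375), (110.6001205444336, 85.3951187133789), 19.394344329833984) [[ 483.6 -130.3]
 [ 512.  -210.9]
 [ 616.3 -174.1]
 [ 588.   -93.6]]
1 [ 324.    37.7 1333.7] 1333.7165505014002 ((323.9571533203125, 37.73334884643555), (0.0, 0.0), 0.0) [ 323.95714518   37.73334923 1333.7165505 ] 1 [176. 112.  66.]
1 [ 324.    37.7 1333.7] 1333.7165505014002 ((323.9571533203125, 37.73334884643555), (0.0, 0.0), 0.0) [ 323.95714518   37.73334923 1333.7165505 ] 1 [176. 110.  67.]
1 [ 324.    37.7 1333.7] 1333.7165505014002 ((323.9571533203125, 37.73334884643555), (0.0, 0.0), 0.0) [ 323.95714518   37.73334923
[... 2003 characters left out ...]
923 1333.7165505 ] 1 [238. 159.  88.]
2 [ 324.    37.7 1333.7] 1333.7165505014002 ((323.9571533203125, 37.73334884643555), (0.0, 0.0), 0.0) [ 323.95714518   37.73334923 1333.7165505 ] 2 [171.5 106.   64. ]
1 [ 324.    37.7 1333.7] 1333.7165505014002 ((323.9571533203125, 37.73334884643555), (0.0, 0.0), 0.0) [ 323.95714518   37.73334923 1333.7165505 ] 1 [174. 106.  65.]
1 [ 324.    37.7 1333.7] 1333.7165505014002 ((323.9571533203125, 37.73334884643555), (0.0, 0.0), 0.0) [ 323.95714518   37.73334923 1333.7165505 ] 1 [164. 100.  60.]
1 [ 324.    37.7 1333.7] 1333.7165505014002 ((323.9571533203125, 37.73334884643555), (0.0, 0.0), 0.0) [ 323.95714518   37.73334923 1333.7165505 ] 1 [168. 104.  61.]
```

Emit:
carry_out --pt "0 50 -25 0 -9.3" --pt "0 100 -51 0 -18.6" --pt "0 150 -76 0 -27.9" --pt "0 200 -101 0 -37.2" --pt "0 250 -127 10 -46.5" --pt "0 300 -152 20 -55.8" --pt "0 350 -177 30 -65.1" --pt "0 400 -203 45 -74.4" --pt "0 450 -228 60 -83.7" --pt "0 499 -253 76 -93"

```text
time: 1.4
tool_pos: [549.4, -148.3, 150.0]
tcp_rot: [3.141, -0.001, 1.86]
contact_force: [0.7, -0.6, -0.1]
grip_width: 91.7
```

Emit:
carry_out --pt "0 0 0 0 0" --pt "0 0 0 0 0"

```text
time: 1.65
tool_pos: [549.0, -148.2, 149.6]
tcp_rot: [-3.141, -0.001, 1.86]
contact_force: [0.1, 0.0, 0.1]
grip_width: 91.8
```

```bash
cat >> h.py <<'E'
from scipy.spatial.transform import Rotation as Ro
def snap(n,tag):
    from plant import bot
    c=bot.capture(n); np.savez(f"{tag}.npz",**c); cv2.imwrite(f"pics/{tag}.png",c["color"][:,:,::-1]); return c
def wray(c,u,v):
    K=c["K"];f=K[0,0];dx,dy=u-K[0,2],v-K[1,2];r=np.hypot(dx,dy);t=r/f
    d=np.array([np.sin(t)*dx/max(r,1e-9),np.sin(t)*dy/max(r,1e-9),np.cos(t)])
    R=c["camera_from_world"][:3,:3]; return -R.T@c["camera_from_world"][:3,3], R.T@d
def wplane(c,u,v,z):
    o,r=wray(c,u,v); return o+r*(z-o[2])/r[2]
def wproj(c,p):
    T=c["camera_from_world"];q=T[:3,:3]@np.array(p,float)+T[:3,3];h=np.hypot(q[0],q[1]);t=np.arctan2(h,q[2])
    return c["K"][0,2]+c["K"][0,0]*t*q[0]/h,c["K"][1,2]+c["K"][0,0]*t*q[1]/h
def crop(c,x0,x1,y0,y1,k,name):
    cv2.imwrite(f"pics/{name}.png",cv2.resize(np.ascontiguousarray(c["color"][y0:y1,x0:x1,::-1]),None,fx=k,fy=k,interpolation=cv2.INTER_CUBIC))
def toolR():
    from plant import bot
    o=bot.get_obs(); return o,Ro.from_euler("xyz",o["tcp_rot"]).as_matrix()
def delta(target,yawdeg=None):
    o,R=toolR(); d=R.T@(np.array(target,float)-o["tool_pos"])
    s=None if yawdeg is None else -((yawdeg-np.degrees(o["tcp_rot"][2])+180)%360-180)
    return d.round(1),s
E
python3 - <<'E'
from h import *
o,R=toolR(); print(o["time"],o["tool_pos"],np.degrees(o["tcp_rot"]))
c=snap("wrist","w1"); print("slot px",wproj(c,(548.5,-148.7,80)))
E
```

```text
1.65 [ 549.03568705 -148.17388044  149.55339119] [-1.79945995e+02 -8.23893268e-02  1.06594201e+02]
slot px (np.float64(252.95422762286987), np.float64(205.38909325001958))
```

View pics/w1.png

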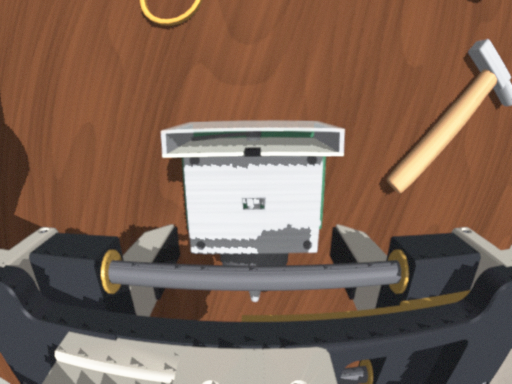

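```bash
python3 - <<'E'
from h import *
c=dict(np.load("w1.npz"))
crop(c,155,350,110,260,4,"w1c"); crop(c,232,274,190,216,16,"w1s")
E
```

```text
(no output)
```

View pics/w1c.png

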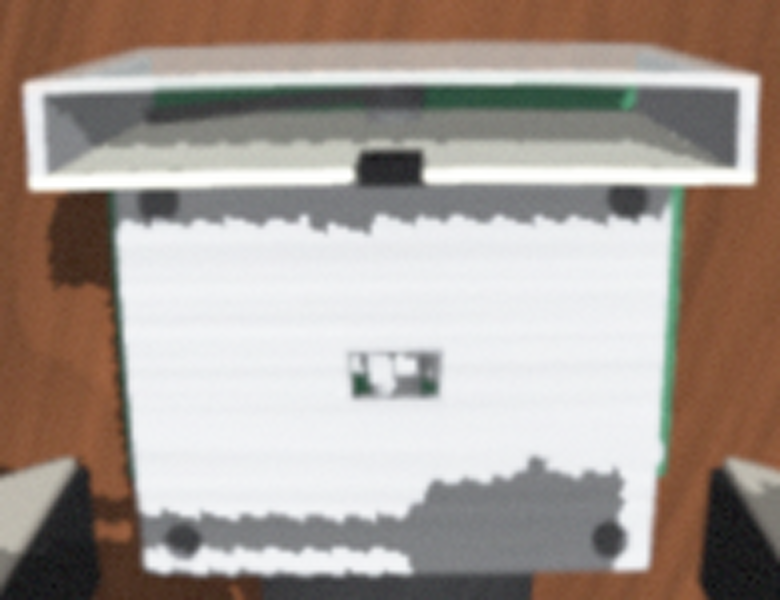

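View pics/w1s.png

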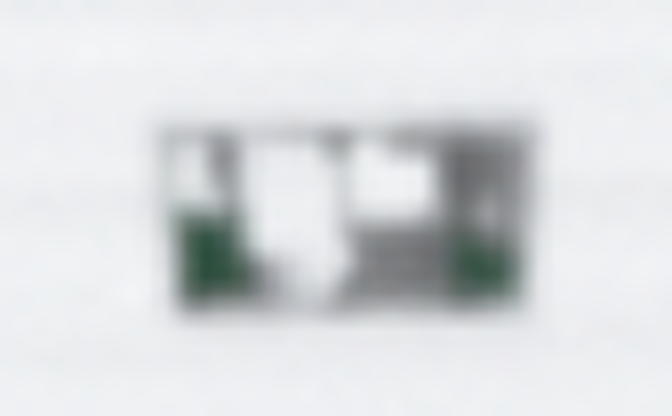

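```bash
python3 - <<'E'
from h import *
c=dict(np.load("w1.npz"))
np.set_printoptions(linewidth=220)
T=c["camera_from_world"];d=c["depth"]
# world z per pixel using fisheye, depth along the optical axis
H=np.radians(16.5);ex=np.array([np.cos(H),np.sin(H)])
for v in range(196,213):
    row=[]
    for u in range(240,269):
        o,r=wray(c,u,v); rc=T[2,:3]@r; p=o+r*d[v,u]/rc; row.append(int(round(p[2]-80)) if d[v,u]>0 else -99)
    print(v,row)
print(c["color"][201:209,240:268].sum(2)//3)
lo=[]
for u,v in [(242.3,198),(265.1,198),(265.1,209.4),(242.3,209.4)]:
    lo.append(wplane(c,u,v,80)); print(lo[-1])
print(np.mean(lo,0))
# long lid/gauge edges for yaw: gauge front white edge corners in crop (28,185),(757,182)
a=wplane(c,155+28/4-.5,110+185/4-.5,115);b=wplane(c,155+757/4-.5,110+183/4-.5,115);print(a,b,np.degrees(np.arctan2(b[1]-a[1],b[0]-a[0])),np.linalg.norm(b-a))
m=wplane(c,155+391/4-.5,110+184/4-.5,115);print("mark",m)
E
```

```text
196 [-2, 0, -1, -1, -2, 0, -1, -1, -1, -1, -2, 1, -2, -1, -1, 0, 0, -1, -1, -2, -1, -1, -2, 0, -1, 1, -1, -1, 0]
197 [0, -1, -1, -1, 0, -1, -1, -2, 0, -1, 0, -1, -1, -1, -2, -1, -2, -1, -1, -2, -1, -1, -1, 0, -2, -1, -1, -1, -1]
198 [-1, -2, -2, -2, -2, -3, -2, -1, -11, -9, -9, -9, -9, -10, -15, -15, -16, -15, -16, -16, -15, -10, -10, -10, -11, -1, -1, 0, 0]
199 [-2, 0, -2, -17, -16, -16, -15, -9, -9, -10, -10, -8, -9, -11, -15, -15, -14, -14, -14, -15, -15, -12, -10, -9, -11, -2, 0, -1, -2]
200 [-1, -1, -3, -15, -17, -16, -16, -10, -10, -8, -10, -9, -9, -11, -16, -15, -15, -14, -14, -17, -15, -11, -10, -9, -9, -2, 0, -1, 0]
201 [-1, -2, -3, -16, -16, -16, -15, -10, -9, -10, -9, -9, -10, -11, -15, -15, -15, -16, -14, -16, -14, -12, -9, -9, -9, -1, -1, 0, -1]
202 [-1, -1, -2, -15, -16, -14, -15, -10, -9, -7, -8, -8, -8, -12, -16, -14, -14, -15, -99, -16, -14, -11, -10, -11, -10, -1, -1, 0, 0]
203 [0, -2, -2, -70, -71, -71, -15, -9, -9, -8, -9, -9, -10, -10, -15, -15, -16, -14, -14, -15, -14, -12, -9, -11, -11, -2, 0, -1, -1]
204 [-1, 0, -2, -71, -72, -70, -70, -9, -9, -10, -9, -8, -9,
[... 1723 characters left out ...]
 195 214 228 228 206 150 130 125 123 115 107  85  70  76  94 147 216 237 241]
 [242 237 210 123  74  71  78 101 142 178 206 217 215 173 137 130 128 123 119 114  92  81  80  99 154 220 236 240]
 [243 235 211 139 104 113 119 129 151 174 194 203 191 158 147 148 146 148 143 135 117 111 122 135 173 221 236 239]]
[ 538.53393036 -145.12499573   80.        ]
[ 556.05204823 -139.91251062   80.        ]
[ 558.93064772 -149.2021875    80.        ]
[ 541.18944191 -154.48210106   80.        ]
[ 548.67651706 -147.18044873   80.        ]
[ 476.09430398 -120.89849884  115.        ] [593.6200472  -85.63811623 115.        ] 16.700433788636218 122.70124245424746
mark [ 534.96262236 -104.06206141  115.        ]
```

```bash
cat >> h.py <<'E'
SL=np.array([548.6,-147.7,0]);YAW=np.radians(16.5)
RH=Ro.from_euler("z",16.5,degrees=True).as_matrix()
def wcloud(c):
    d=c["depth"].astype(float);v,u=np.mgrid[:d.shape[0],:d.shape[1]];K=c["K"]
    dx,dy=u-K[0,2],v-K[1,2];r=np.hypot(dx,dy)+1e-9;t=r/K[0,0]
    P=np.stack([np.tan(t)*dx/r*d,np.tan(t)*dy/r*d,d],-1);T=c["camera_from_world"]
    return (P-T[:3,3])@T[:3,:3]
E
python3 - <<'E'
from h import *
c=dict(np.load("w1.npz"));np.set_printoptions(linewidth=250)
P=(wcloud(c)-SL)@RH
for v in range(125,150,2):
    print(v,[tuple(int(k) for k in P[v,u].round()) for u in range(180,270,8)])
crop(c,160,350,118,158,4,"w1g")
E
```

```text
125 [(-60, 64, 69), (-53, 64, 70), (-46, 63, 71), (-39, 63, 71), (-31, 64, 83), (-25, 64, 86), (-19, 64, 85), (-13, 64, 86), (-7, 64, 87), (-1, 64, 87), (5, 64, 89), (11, 64, 89)]
127 [(-54, 64, 92), (-48, 63, 91), (-42, 63, 93), (-36, 63, 94), (-28, 64, 103), (-23, 64, 104), (-17, 64, 105), (-12, 64, 106), (-6, 64, 106), (-1, 64, 108), (4, 64, 108), (10, 64, 108)]
129 [(-49, 64, 110), (-44, 63, 110), (-38, 63, 111), (-33, 63, 110), (-27, 63, 112), (-22, 63, 111), (-17, 63, 111), (-11, 63, 111), (-6, 63, 111), (-1, 63, 111), (4, 63, 111), (10, 63, 111)]
131 [(-49, 62, 112), (-43, 62, 111), (-38, 62, 111), (-33, 62, 111), (-42, 53, 8), (-34, 53, 7), (-26, 53, 10), (-18, 53, 10), (-10, 53, 10), (-1, 56, 45), (6, 56, 43), (14, 53, 9)]
133 [(-59, 57, 71), (-60, 54, 40), (-58, 51, 10), (-50, 51, 9), (-42, 51, 8), (-34, 51, 10), (-22, 55, 56), (-15, 55, 56), (-8, 54, 47), (-1, 54, 46), (6, 54, 43), (14, 51, 9)]
135 [(-60, 55, 68), (-59, 53, 41), (-59, 49, 8), (-50, 49, 10), (-33, 55, 70), (-27, 54, 66), (-21, 54, 60), (-15, 53, 55), (-8, 53, 50), (-1, 52, 46), (6, 52, 41), (14, 49, 9)]
137
[... 559 characters left out ...]
7, 47, 55), (-49, 47, 56), (-42, 47, 56), (-35, 47, 57), (-28, 48, 63), (-21, 47, 62), (-14, 48, 64), (-8, 48, 65), (-1, 48, 66), (5, 48, 65), (12, 48, 66)]
145 [(-60, 47, 71), (-54, 47, 68), (-47, 47, 67), (-40, 47, 69), (-33, 47, 71), (-26, 47, 75), (-20, 47, 76), (-14, 48, 77), (-7, 47, 76), (-1, 48, 77), (5, 48, 78), (11, 48, 78)]
147 [(-57, 47, 80), (-51, 47, 80), (-44, 47, 81), (-38, 47, 79), (-31, 47, 86), (-25, 47, 86), (-19, 47, 86), (-13, 48, 88), (-7, 48, 88), (-1, 49, 99), (5, 49, 101), (11, 48, 88)]
149 [(-55, 47, 90), (-49, 47, 91), (-42, 47, 91), (-36, 47, 92), (-30, 47, 96), (-24, 47, 96), (-18, 47, 96), (-12, 47, 98), (-6, 50, 113), (-1, 49, 111), (4, 50, 112), (10, 48, 99)]
```

View pics/w1g.png

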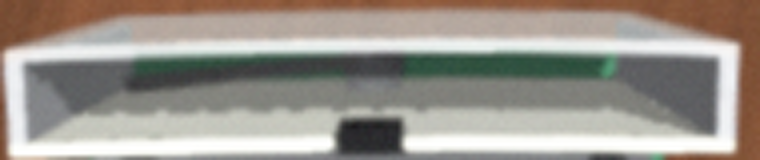

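Emit:
carry_out --pt "0 50 3 -8 3" --pt "0 105 6 -10 7" --pt "0 160 9 -10 11" --pt "0 215 12 -10 15" --pt "0 270 16 -10 19" --pt "0 325 19 -5 23" --pt "0 374 22.5 0 27.3" --pt "0 374 22.5 0 27.3" --pt "0 374 22.5 0 27.3"

```text
time: 2.82
tool_pos: [464.4, 214.9, 150.9]
tcp_rot: [3.142, -0.001, 1.382]
contact_force: [0.0, 0.1, -0.3]
grip_width: 91.7
```

```bash
python3 - <<'E'
from h import *
o,R=toolR(); print(o["time"],o["tool_pos"],np.degrees(o["tcp_rot"]))
c=snap("wrist","w2"); crop(c,150,360,100,290,4,"w2c")
P=wcloud(c); print(wproj(c,(463.6,216.9,102)))
m=(P[...,2]>97)&(P[...,2]<106); m[270:]=0
n,l,st,ce=cv2.connectedComponentsWithStats(m.astype(np.uint8))
for i in range(1,n):
    if st[i,4]>30:
        q=P[l==i]; print(st[i],q.mean(0).round(1),cv2.minAreaRect(q[:,:2].astype(np.float32)),c["color"][l==i].mean(0).round())
m=(P[...,2]>39)&(P[...,2]<45); m[270:]=0
n,l,st,ce=cv2.connectedComponentsWithStats(m.astype(np.uint8)); i=1+st[1:,4].argmax();q=P[l==i];print(st[i],cv2.minAreaRect(q[:,:2].astype(np.float32)))
E
```

```text
2.825 [464.35884746 214.9026992  150.85064716] [ 1.79995293e+02 -3.05431882e-02  7.91970624e+01]
(np.float64(252.63122424018326), np.float64(212.02588535905406))
[241 130  21  22 282] [472.4 268.5  98.1] ((472.2308044433594, 268.2456970214844), (14.750632286071777, 14.453055381774902), 71.98783874511719) [151.  96.  66.]
[238 197  27  27 690] [462.6 217.9 100.8] ((462.392822265625, 217.23458862304688), (20.34796142578125, 19.652908325195312), 78.95064544677734) [59. 53. 52.]
[ 218  105   68  157 7368] ((462.61383056640625, 216.97996520996094), (155.93276977539062, 60.6801872253418), 78.97638702392578)
```

View pics/w2c.png

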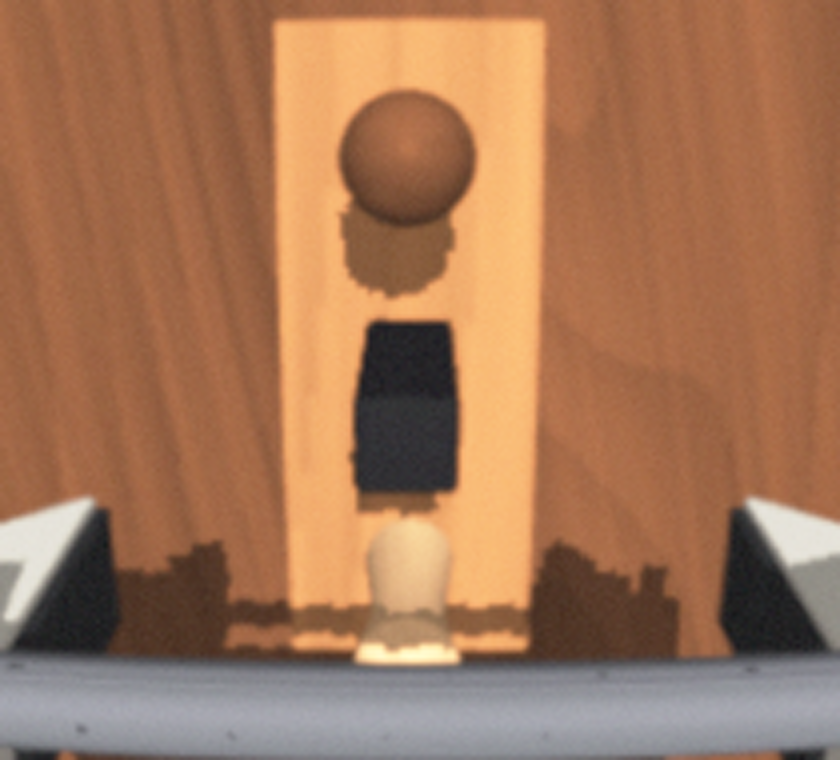

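Emit:
carry_out --pt "0 1.8 -2.3 20 0.2" --pt "0 1.8 -2.3 50 0.2" --pt "0 1.8 -2.3 80 0.2" --pt "0 1.8 -2.3 97 0.2" --pt "0 1.8 -2.3 102 0.2" --pt "0 1.8 -2.3 102 0.2"

```text
time: 3.62
tool_pos: [463.2, 216.0, 49.2]
tcp_rot: [3.141, -0.001, 1.376]
contact_force: [0.4, 0.7, 1.0]
grip_width: 91.5
```

Emit:
carry_out --pt "0.5 0 0 0 0" --pt "0.7 0 0 0 0" --pt "1 0 0 0 0" --pt "1 0 0 0 0" --pt "1 0 0 0 0" --pt "1 0 0 0 0" --pt "1 0 0 0 0" --pt "1 0 0 0 0"

```text
time: 4.62
tool_pos: [463.1, 216.0, 49.1]
tcp_rot: [3.141, -0.001, 1.376]
contact_force: [-0.0, -0.4, -0.8]
grip_width: 19.9
```

Emit:
carry_out --pt "1 0 0 -5 0" --pt "1 0 0 -20 0" --pt "1 0 0 -45 0" --pt "1 0 0 -75 0" --pt "1 0 0 -105 0" --pt "1 0 0 -122 0" --pt "1 0 0 -127 0" --pt "1 0 0 -127 0"

```text
time: 5.62
tool_pos: [463.0, 215.9, 176.4]
tcp_rot: [3.141, -0.001, 1.376]
contact_force: [0.4, -1.2, -2.2]
grip_width: 19.9
```

Emit:
carry_out --pt "1 -15 7 0 -1" --pt "1 -50 23 0 -4" --pt "1 -95 44 0 -8" --pt "1 -140 65 0 -12" --pt "1 -185 86 0 -15" --pt "1 -230 107 0 -19" --pt "1 -275 128 0 -22" --pt "1 -315 146 0 -25.5" --pt "1 -335 155 0 -27.7" --pt "1 -340 157.5 0 -27.7"

```text
time: 6.88
tool_pos: [551.4, -149.2, 174.9]
tcp_rot: [-3.141, -0.002, 1.857]
contact_force: [-0.4, 0.9, -1.5]
grip_width: 19.9
```

Emit:
carry_out --pt "1 0 0 0 0" --pt "1 0 0 0 0"

```text
time: 7.12
tool_pos: [551.1, -148.1, 174.6]
tcp_rot: [-3.14, -0.003, 1.858]
contact_force: [-0.1, 0.8, -2.5]
grip_width: 19.8
```

```bash
python3 - <<'E'
from h import *
o,R=toolR(); print(o["time"],o["tool_pos"],np.degrees(o["tcp_rot"]),o["contact_force"])
for n in ["wrist","top","scene"]: snap(n,n+"3")
w=dict(np.load("wrist3.npz"));crop(w,150,360,100,290,4,"w3c")
t=dict(np.load("top3.npz"));crop(t,285,365,165,240,8,"t3c")
s=dict(np.load("scene3.npz"));crop(s,160,260,90,220,5,"s3c")
E
```

```text
7.125 [ 551.05509361 -148.12932232  174.57748252] [-1.79914636e+02 -1.53675635e-01  1.06446913e+02] [-0.11867926  0.83146702 -2.51970428]
```

View pics/w3c.png

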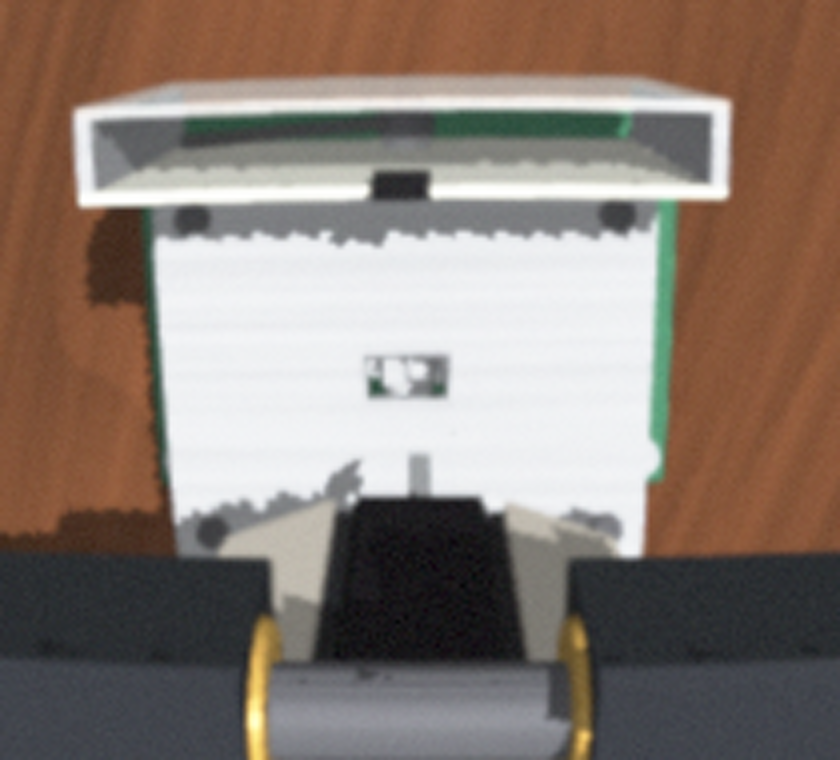

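View pics/s3c.png

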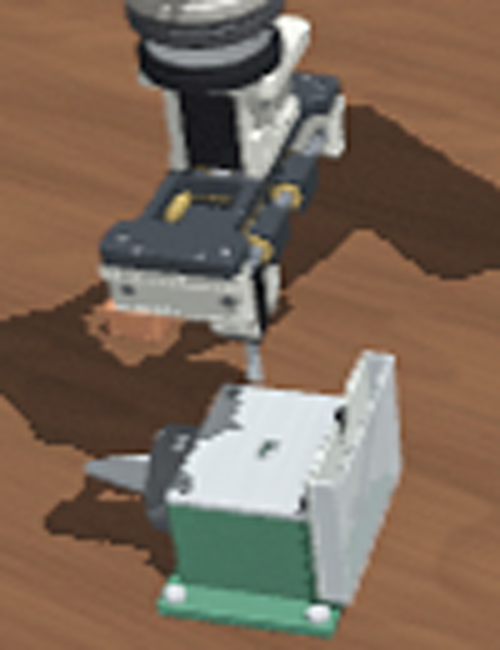

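```bash
python3 - <<'E'
from h import *
np.set_printoptions(linewidth=200,suppress=True)
c=dict(np.load("wrist3.npz")); P=wcloud(c); o=np.array([551.055,-148.129,174.577])
R=Ro.from_euler("xyz",np.radians([-179.9146,-.15368,106.4469])).as_matrix()
H=(P-SL)@RH
for v in range(210,228,1):
    m=[u for u in range(245,265) if 100<P[v,u,2]<185]
    if m: print(v,m[0],m[-1],"head",H[v,m].mean(0).round(1), "tool",((P[v,m]-o)@R).mean(0).round(1), c["color"][v,m].mean().round())
# slot: lid pixels hole
m=(H[...,2]<77)&(abs(H[...,0])<14)&(abs(H[...,1])<12)
lid=np.zeros_like(m); ys,xs=np.where((P[...,2]<77)); 
hole=np.zeros(m.shape,np.uint8); hole[185:203,238:268]=(P[185:203,238:268,2]<77)
ys,xs=np.where(hole>0); print(xs.min(),xs.max(),ys.min(),ys.max(),hole.sum())
co=[wplane(c,a,b,80) for a,b in [(xs.min()-.5,ys.min()-.5),(xs.max()+.5,ys.min()-.5),(xs.max()+.5,ys.max()+.5),(xs.min()-.5,ys.max()+.5)]]
print(np.round(co,1),np.mean(co,0)); g=c["color"][188:201,238:268].mean(2).astype(int); print(g)
print(((np.array(co)-SL)@RH).round(1))
print((P[188:201,238:268,2]).round().astype(int))
E
```

```text
213 252 257 head [  2.8   2.4 132.5] tool [ 3.4  0.6 42.1] 209.0
214 252 257 head [  2.8   2.5 134.7] tool [ 3.5  0.6 39.9] 182.0
215 252 257 head [  2.8   2.6 137. ] tool [ 3.6  0.6 37.6] 173.0
216 252 257 head [  2.8   2.6 139. ] tool [ 3.6  0.6 35.6] 173.0
217 252 257 head [  2.8   2.3 139.9] tool [ 3.3  0.6 34.7] 173.0
218 252 257 head [  2.8   2.5 142.4] tool [ 3.5  0.6 32.2] 171.0
219 252 257 head [  2.8   2.4 144.2] tool [ 3.5  0.6 30.4] 171.0
220 252 257 head [  2.8   2.4 145.9] tool [ 3.4  0.6 28.7] 170.0
221 252 257 head [  2.8   2.3 147.4] tool [ 3.3  0.6 27.2] 170.0
222 252 257 head [  2.8   2.6 149.8] tool [ 3.6  0.6 24.8] 161.0
223 252 257 head [  2.8   2.3 150.9] tool [ 3.4  0.6 23.6] 129.0
224 245 264 head [  2.8   9.4 169.4] tool [10.5  0.5  5.2] 96.0
225 245 264 head [  2.8   9.5 171.2] tool [10.6  0.6  3.4] 36.0
226 245 264 head [  2.8   9.4 172.4] tool [10.5  0.5  2.2] 28.0
227 245 264 head [  2.8   9.3 173.8] tool [10.4  0.5  0.8] 28.0
242 263 189 200 219
[[ 538.6 -144.7   80. ]
 [ 557.2 -139.2   80. ]
 [ 560.5 -149.9   80. ]
 [ 541.7 -155.4   80. ]] [ 549.507374
[... 2604 characters left out ...]
 71  71  70  71  71  45  45  44  45  43  42  10  69  69  70  78  79  79  79  80  78]
 [ 80  79  81  77   9   9   9   8  71  71  70  72  71  71  44  44  45  44  44  42   9   9  10   8  79  80  80  78  80  79]
 [ 78  79  79  79  10   9   9   8  10  42  44  45  44  45  45  45  45  44  44  40  11   9   9   9  80  79  79  79  80  79]
 [ 79  79  79  78   8   8   9  10   9  42  44  45  45  45  46  44  45  44  43  41   9   8   9   8  79  79  79  80  78  79]
 [ 78  79  79  78  76  76  76  76  76  76  77  77  77  77  76  76  76  77  76  77  77  77  77  76  79  78  80  79  79  78]
 [ 79  79  79  78  79  77  79  79  79  78  79  78  78  78  79  79  79  79  79  79  79  79  78  78  78  80  79  79  80  78]]
```

Emit:
carry_out --pt "1 0.5 0 10 0" --pt "1 1 0 25 0" --pt "1 1 0 38 0" --pt "1 1 0 46 0" --pt "1 1 0 49 0" --pt "1 1 0 49 0" --pt "1 1 0 49 0"

```text
time: 8.15
tool_pos: [551.3, -147.5, 126.5]
tcp_rot: [-3.142, -0.001, 1.858]
contact_force: [0.1, -0.1, -1.9]
grip_width: 20.0
```

```bash
cat > look.py <<'E'
import sys
from h import *
np.set_printoptions(linewidth=200,suppress=True)
def look(tag,verbose=True):
    o,R=toolR(); print(round(o["time"],2),"tcp",o["tool_pos"].round(2),"yaw",np.degrees(o["tcp_rot"]).round(2),"F head",(o["contact_force"]@RH).round(2),"M",o["moment"].round(3),"w",round(o["grip_width"],2))
    print("tip by kinematics (SL frame)",((o["tool_pos"]+R@np.array([.5,.3,41.1])-SL)@RH).round(2))
    c=snap("wrist",tag);P=wcloud(c);H=(P-SL)@RH
    # needle: y 52..57, off the pane
    m=(H[...,1]>51.5)&(H[...,1]<57)&(abs(H[...,0])<58)&(H[...,2]>45)&(H[...,2]<108);m[190:]=0
    q=H[m]; q=q[(np.hypot(q[:,0],q[:,2]-40)<66)&(np.hypot(q[:,0],q[:,2]-40)>14)]
    if len(q)>5:
        a=np.arctan2(q[:,0],q[:,2]-40); print("needle",len(q),"angle med",np.median(a).round(3),"std",a.std().round(3),"rmax",np.hypot(q[:,0],q[:,2]-40).max().round(1))
    # blade
    n=(abs(H[...,0])<9)&(abs(H[...,1])<7)&(H[...,2]>84)&(H[...,2]<170)
    for v in range(195,235,3):
        us=np.where(n[v])[0]
        us=[u for u in us if 235<u<275]
        if us: print(v,us[0],us[-1],H[v,us].mean(0).round(2))
    return c
if __name__=="__main__":
    c=look(sys.argv[1]); crop(c,150,360,100,290,4,sys.argv[1]+"c")
E
python3 look.py w4
```

```text
8.15 tcp [ 551.29 -147.47  126.48] yaw [-180.     -0.08  106.47] F head [ 0.06 -0.14 -1.87] M [ 0.035 -0.133  0.002] w 19.96
tip by kinematics (SL frame) [ 2.94  0.01 85.38]
needle 272 angle med -0.814 std 0.232 rmax 65.6
213 252 257 [ 3.24  2.95 84.49]
216 252 257 [ 3.23  3.16 90.95]
219 252 257 [ 3.22  2.86 95.8 ]
222 252 257 [  3.21   2.96 101.39]
```

View pics/w4c.png

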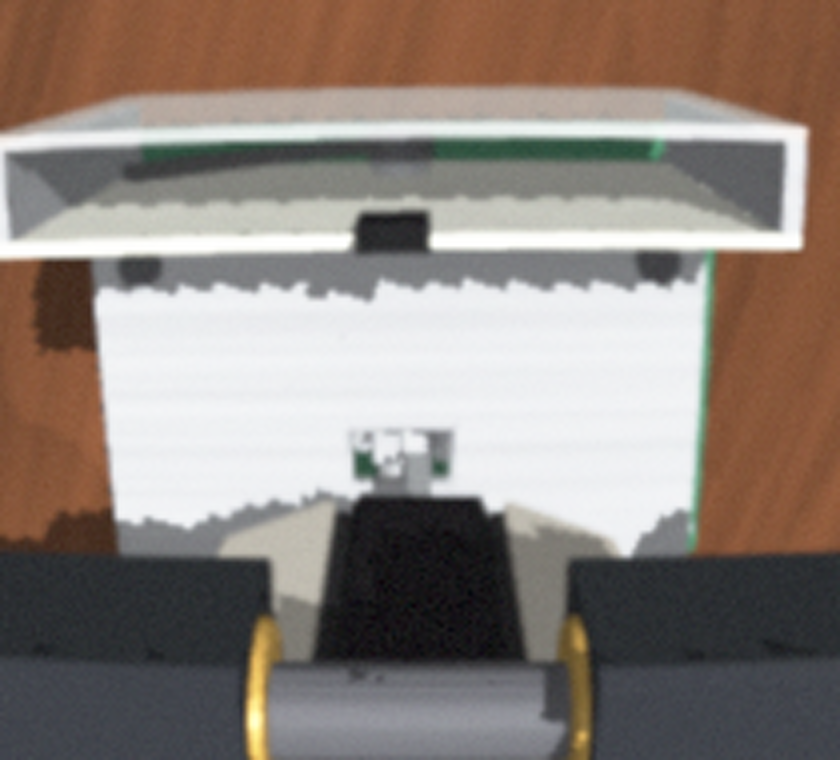

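Emit:
carry_out --pt "1 0.4 0 2 0" --pt "1 0.4 0 4 0" --pt "1 0.4 0 6 0" --pt "1 0.4 0 8 0" --pt "1 0.4 0 8.5 0"

```text
time: 8.82
tool_pos: [551.1, -147.0, 117.8]
tcp_rot: [-3.141, -0.002, 1.858]
contact_force: [0.2, -0.1, -1.7]
grip_width: 20.2
```

Emit:
carry_out --pt "1 0 0 1.5 0" --pt "1 0 0 3 0" --pt "1 0 0 4 0" --pt "1 0 0 4.5 0"

```text
time: 9.32
tool_pos: [551.0, -147.0, 113.2]
tcp_rot: [-3.141, -0.002, 1.858]
contact_force: [-0.0, 0.5, -1.1]
grip_width: 20.3
```

Emit:
carry_out --pt "1 0 0 1 0" --pt "1 0 0 2 0" --pt "1 0 0 3 0" --pt "1 0 0 3.8 0" --pt "1 0 0 3.8 0"

```text
time: 9.95
tool_pos: [551.0, -147.0, 109.3]
tcp_rot: [-3.141, -0.002, 1.858]
contact_force: [-0.7, 0.4, -1.1]
grip_width: 19.7
```

```bash
python3 look.py w5
```

```text
9.95 tcp [ 551.02 -146.99  109.32] yaw [-179.98   -0.09  106.47] F head [-0.58  0.57 -1.08] M [-0.037 -0.171 -0.031] w 19.66
tip by kinematics (SL frame) [ 2.81  0.56 68.22]
needle 329 angle med -0.814 std 0.48 rmax 64.1
222 252 257 [ 3.23  3.52 84.24]
```

Emit:
carry_out --pt "1 0 0.8 0 0" --pt "1 0 1.6 0 0" --pt "1 0 2.4 0 0"

```text
time: 10.38
tool_pos: [552.5, -146.5, 109.2]
tcp_rot: [-3.139, -0.002, 1.859]
contact_force: [-5.0, -1.8, 0.9]
grip_width: 19.4
```

Emit:
carry_out --pt "1 0 0.6 0 0" --pt "1 0 1.2 0 0"

```text
time: 10.62
tool_pos: [553.1, -146.3, 109.1]
tcp_rot: [-3.138, -0.002, 1.859]
contact_force: [-4.7, -2.9, -0.5]
grip_width: 19.7
```

```bash
python3 look.py w6
```

```text
10.62 tcp [ 553.1  -146.34  109.14] yaw [-179.78   -0.13  106.49] F head [-5.34 -1.47 -0.53] M [-0.424  0.863  0.008] w 19.68
tip by kinematics (SL frame) [ 4.84  0.61 68.04]
needle 325 angle med -0.798 std 0.384 rmax 65.0
222 253 253 [ 4.19  3.87 84.84]
```

Emit:
carry_out --pt "1 0 1.2 0 0" --pt "1 0 2 0 0" --pt "1 0 2.6 0 0"

```text
time: 11.05
tool_pos: [554.9, -145.8, 108.7]
tcp_rot: [-3.136, -0.003, 1.859]
contact_force: [-5.5, -3.8, -0.0]
grip_width: 19.7
```

```bash
python3 - <<'E'
s=open('look.py').read()
a=s.index("    # needle"); b=s.index("    # blade")
s=s[:a]+'''    m=(H[...,1]>51.5)&(H[...,1]<57)&(abs(H[...,0])<58)&(H[...,2]>45)&(H[...,2]<108);m[190:]=0
    q=H[m]; r=np.hypot(q[:,0],q[:,2]-40); q=q[(r<66)&(r>20)]
    a=np.arctan2(q[:,0],q[:,2]-40); h,e=np.histogram(a,np.arange(-1.3,.5,.05)); k=e[h.argmax()]+.025
    for _ in range(4): k=np.median(a[abs(a-k)<.12])
    z=abs(a-k)<.12; print("needle n",z.sum(),"angle",k.round(3),"std",a[z].std().round(3),"tip x",(63*np.sin(k)).round(1),"rmax",np.hypot(q[z,0],q[z,2]-40).max().round(1))
'''+s[b:]
open('look.py','w').write(s)
E
python3 look.py w7
```

```text
11.05 tcp [ 554.87 -145.76  108.72] yaw [-179.67   -0.15  106.49] F head [-6.38 -2.1  -0.04] M [-0.67   1.186  0.029] w 19.74
tip by kinematics (SL frame) [ 6.63  0.69 67.62]
needle n 279 angle -0.737 std 0.026 tip x -42.4 rmax 63.2
```

View pics/w7c.png

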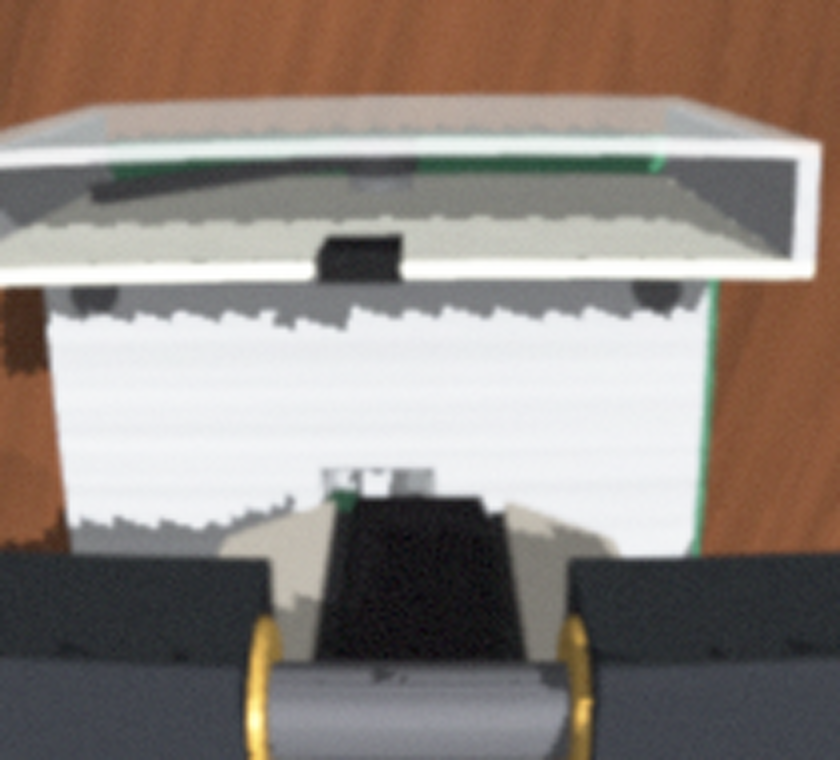

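Emit:
carry_out --pt "1 0 -1 0 0" --pt "1 0 -1.5 -2 0" --pt "1 0 -1.8 -6 0" --pt "1 0 -1.8 -8.5 0" --pt "1 0 -1.8 -8.5 0"

```text
time: 11.72
tool_pos: [553.5, -146.3, 117.7]
tcp_rot: [-3.137, -0.002, 1.859]
contact_force: [0.3, -0.2, -1.8]
grip_width: 19.7
```

```bash
python3 look.py w8; python3 - <<'E'
from h import *
s=open('look.py').read()
for t in ["w1","w4","w5","w6"]:
    c=dict(np.load(t+".npz"));H=(wcloud(c)-SL)@RH
    m=(H[...,1]>51.5)&(H[...,1]<57)&(abs(H[...,0])<58)&(H[...,2]>45)&(H[...,2]<108);m[190:]=0
    q=H[m]; r=np.hypot(q[:,0],q[:,2]-40); q=q[(r<66)&(r>20)]
    a=np.arctan2(q[:,0],q[:,2]-40); h,e=np.histogram(a,np.arange(-1.3,.5,.05)); k=e[h.argmax()]+.025
    for _ in range(4): k=np.median(a[abs(a-k)<.12])
    print(t,k)
E
```

```text
11.72 tcp [ 553.5  -146.32  117.66] yaw [-179.72   -0.12  106.5 ] F head [ 0.21 -0.25 -1.81] M [-0.006 -0.125 -0.016] w 19.72
tip by kinematics (SL frame) [ 5.19  0.52 76.56]
needle n 262 angle -0.739 std 0.027 tip x -42.4 rmax 63.4
219 252 257 [ 5.53  3.49 87.31]
222 252 257 [ 5.55  3.36 92.34]
w1 -0.81581472492268
w4 -0.8138087127738906
w5 -0.8166197581193974
w6 -0.8006476154131383
```

Emit:
carry_out --pt "1 0 -3 0 0" --pt "1 0 -6 0 0" --pt "1 0 -9 0 0" --pt "1 0 -11 0 0" --pt "1 0 -11.7 0 0" --pt "1 0 -11.7 0 0"

```text
time: 12.52
tool_pos: [542.1, -149.6, 117.5]
tcp_rot: [-3.136, -0.002, 1.859]
contact_force: [-0.3, -0.4, -1.8]
grip_width: 19.9
```

```bash
python3 look.py w9
```

```text
12.53 tcp [ 542.14 -149.64  117.54] yaw [-179.7    -0.14  106.49] F head [-0.39 -0.32 -1.77] M [-0.009 -0.093 -0.015] w 19.94
tip by kinematics (SL frame) [-6.66  0.58 76.44]
needle n 247 angle -0.739 std 0.025 tip x -42.4 rmax 64.0
219 252 257 [-6.32  3.32 86.62]
222 252 257 [-6.3   3.64 92.76]
```

View pics/w9c.png

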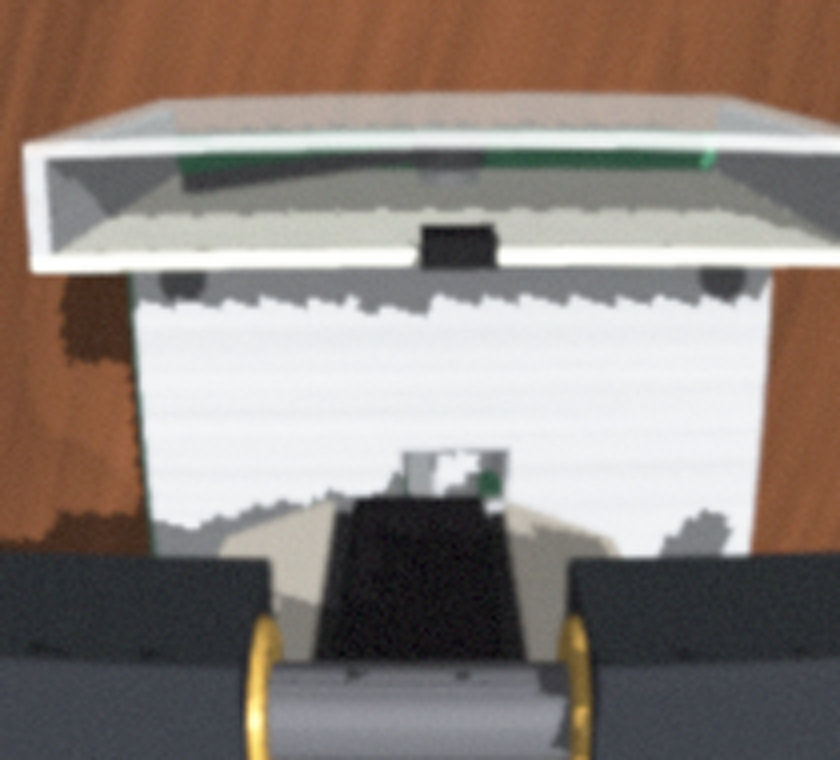

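```bash
python3 - <<'E'
from h import *
np.set_printoptions(linewidth=220,suppress=True)
c=dict(np.load("w9.npz"));H=(wcloud(c)-SL)@RH
print(H[210:224,249:280,2].round().astype(int)); print(H[216,249:280,0].round(1))
E
```

```text
[[ 79  80  79  81  79  79  79  79  78  80  79  80  79  80  79  79  78  79  79  78  78  78  79  80  79  80  79  79  80  79  80]
 [ 79  79  78  79  79  78  80  80  79  79  78  79  78  79  80  79  79  79  79  79  79  80  80  79  80  79  80  78  79  80  78]
 [ 80  79  79  80  79  79  80  79  78  80  79  79  80  78  79  80  79  80  79  79  79  80  79  79  78  80  79  78  79  80  79]
 [ 78  78  66  75  76  75  76  76  74  64  72  72  72  72  71  72  71  66  65  65  65  65  65  64  65  67  68 275  78  81  81]
 [ 79  77  67  78  77  78  77  77  78  65  71  70  71  71  70  70  71  65  65  65  65  64  64  65  65  66  67  78  78  79  79]
 [ 79  81  66  79  81  80  81  79  78  64  71  71  71  71  73  71  72  64  66  65  66  65  64  64  66  66  68  78  78  79  79]
 [ 79  78  66  82  81  82  82  82  82  65  72  71  70  71  71  70  71  64  64  66  64  64  64  64  65  66  69  78  79  78  80]
 [ 78  79  66  83  83  83  83  83  84  65  70  71  71  72  72  72  71  65  65  64  65  64  65  64  66  68  67  77  78  79  79]
 [ 80  79  66  86  85  86  86  86  86  44  71  71  71  71  73  72  72  45  44  42  4
[... 166 characters left out ...]
78]
 [ 79  78  10  88  89  89  89  89  89  44  45  72  72  72  71  71  71  44  44  43  40   9   9  10   9   8   9  79  79  78  79]
 [ 78  77   9  91  93  91  90  91  91  44  45  44  45  45  44  46  45  44  44  43  41   9   9  10   9   9   9  78  79  80  79]
 [ 79  79  10  92  92  94  93  93  92  44  44  45  45  44  45  43  44  44  44  41  41   9   8   8   9   8   9  78  79  79  80]
 [ 79  78   9  94  95  94  94  94  95  44  44  45  44  46  45  45  45  44  43  43  42  10   9   9   9  10   9  79  78  79  78]]
[-10.2  -9.6  -9.   -8.1  -7.4  -6.7  -6.   -5.3  -4.6  -3.8  -3.1  -2.3  -1.6  -0.9  -0.1   0.6   1.3   2.3   3.1   3.7   4.6   5.4   6.1   6.9   7.6   8.3   8.9   8.9   9.6  10.3  10.9]
```

Emit:
carry_out --pt "1 0 0 1.5 0" --pt "1 0 0 3 0" --pt "1 0 0 4.5 0" --pt "1 0 0 5 0"

```text
time: 13.08
tool_pos: [542.1, -149.6, 112.3]
tcp_rot: [-3.136, -0.003, 1.859]
contact_force: [1.0, -0.2, -2.0]
grip_width: 19.7
```

Emit:
carry_out --pt "1 0 0 1 0" --pt "1 0 0 2 0" --pt "1 0 0 3 0" --pt "1 0 0 3.3 0"

```text
time: 13.58
tool_pos: [542.0, -149.6, 109.0]
tcp_rot: [-3.136, -0.003, 1.859]
contact_force: [0.4, -0.3, -2.2]
grip_width: 20.1
```

Emit:
carry_out --pt "1 0 1 0 0" --pt "1 0 2 0 0" --pt "1 0 3 0 0" --pt "1 0 4 0 0" --pt "1 0 5 0 0"

```text
time: 14.2
tool_pos: [545.7, -148.4, 109.0]
tcp_rot: [-3.134, -0.003, 1.859]
contact_force: [-5.2, -1.8, 2.0]
grip_width: 19.7
```

Emit:
carry_out --pt "1 0 1.5 0 0" --pt "1 0 2.5 0 0" --pt "1 0 3.5 0 0" --pt "1 0 4.5 0 0" --pt "1 0 5.5 0 0"

```text
time: 14.82
tool_pos: [549.9, -147.2, 108.8]
tcp_rot: [-3.131, -0.004, 1.859]
contact_force: [-4.6, -2.0, 0.3]
grip_width: 20.2
```

```bash
python3 look.py w10
```

```text
14.82 tcp [ 549.86 -147.17  108.79] yaw [-179.38   -0.21  106.51] F head [-5.01 -0.64  0.3 ] M [-0.444  0.928  0.018] w 20.16
tip by kinematics (SL frame) [ 1.21  0.8  67.69]
needle n 250 angle -0.524 std 0.026 tip x -31.5 rmax 63.5
222 254 256 [ 2.02  4.05 84.54]
```

Emit:
carry_out --pt "1 0 1.5 0 0" --pt "1 0 2.5 0 0" --pt "1 0 3.5 0 0" --pt "1 0 4.5 0 0" --pt "1 0 5.4 0 0" --pt "1 0 6 0 0"

```text
time: 15.62
tool_pos: [554.2, -145.8, 108.1]
tcp_rot: [-3.127, -0.004, 1.859]
contact_force: [-5.4, -2.8, -1.5]
grip_width: 20.0
```

```bash
python3 look.py w11
```

```text
15.62 tcp [ 554.24 -145.78  108.11] yaw [-179.18   -0.25  106.52] F head [-5.94 -1.14 -1.53] M [-0.616  0.968  0.044] w 20.0
tip by kinematics (SL frame) [ 5.67  0.92 67.01]
needle n 214 angle -0.368 std 0.027 tip x -22.6 rmax 63.3
```

Emit:
carry_out --pt "1 0 1.2 -0.4 0" --pt "1 0 1.8 -0.4 0"

```text
time: 15.92
tool_pos: [554.9, -145.6, 108.0]
tcp_rot: [-3.124, -0.005, 1.859]
contact_force: [-5.8, -2.6, -2.6]
grip_width: 19.9
```

Emit:
carry_out --pt "1 0 -1 -0.5 0" --pt "1 0 -1.5 -3 0" --pt "1 0 -1.8 -7 0" --pt "1 0 -1.8 -9.5 0" --pt "1 0 -1.8 -9.5 0"

```text
time: 16.55
tool_pos: [553.6, -146.1, 117.9]
tcp_rot: [-3.125, -0.005, 1.859]
contact_force: [0.3, -0.0, -1.5]
grip_width: 19.6
```

```bash
python3 look.py w12
```

```text
16.55 tcp [ 553.63 -146.12  117.93] yaw [-179.06   -0.26  106.53] F head [ 0.25 -0.08 -1.5 ] M [ 0.    -0.118 -0.036] w 19.63
tip by kinematics (SL frame) [ 4.9   0.77 76.83]
needle n 184 angle -0.349 std 0.026 tip x -21.5 rmax 63.3
219 252 257 [ 5.37  3.85 87.93]
222 252 257 [ 5.45  3.89 93.39]
```

Emit:
carry_out --pt "1 -0.2 -3 0 0" --pt "1 -0.4 -6 0 0" --pt "1 -0.4 -9 0 0" --pt "1 -0.4 -11 0 0" --pt "1 -0.4 -11.6 0 0" --pt "1 -0.4 -11.6 0 0"

```text
time: 17.35
tool_pos: [542.5, -149.8, 117.9]
tcp_rot: [-3.125, -0.005, 1.859]
contact_force: [-0.0, -0.4, -1.8]
grip_width: 20.1
```

```bash
python3 look.py w13;  python3 - <<'E'
from h import *
np.set_printoptions(linewidth=220,suppress=True)
c=dict(np.load("w13.npz"));H=(wcloud(c)-SL)@RH
print(H[212:222,249:280,2].round().astype(int)); print(H[216,249:280,0].round(1))
E
```

```text
17.35 tcp [ 542.47 -149.77  117.92] yaw [-179.05   -0.27  106.52] F head [-0.16 -0.37 -1.8 ] M [-0.013 -0.13   0.021] w 20.1
tip by kinematics (SL frame) [-6.85  0.45 76.82]
needle n 196 angle -0.348 std 0.029 tip x -21.5 rmax 63.9
219 252 257 [-6.37  3.35 87.55]
222 252 257 [-6.3   3.24 92.65]
[[ 80  78  78  79  77  79  78  79  78  78  80  79  79  77  78  79  78  79  79  79  77  78  77  78  78  77  80  78  78  79  78]
 [ 79  78  66  75  77  75  76  76  77  64  64  72  72  71  72  71  70  72  64  65  66  64 275  65  64  66  68  76  78  79  78]
 [ 79  78  67  79  78  79  78  77  78  66  65  72  71  71  72  72  71  71  64  65  64  66  65  64  65  65  68  76  78  79  80]
 [ 79  78  66  79  79  80  80  80  80  64  66  70  71  72  72  71  71  71  64  65  64  65  64  63  65  66  68  76  78  79  79]
 [ 80  79  66  82  82  82  82  82  82  65  64  71  71  71  71  71  71  72  66  65  65  65  64  64  64  66  68  77  79  79  79]
 [ 78  78  66  83  83  84  85  84  84  64  64  71  71  71  72  71  72  72  66  65  64  65  64  10  65  67  68  77  79  79  78]
 [ 78  77  66  86  85  87  86  86  84  43  44  71  71  71  71  72  71  71  44  43  42  10  10   9   9  67  68  77  79  78  80]
 [ 79  80   9  88  87  88  88  87  87  43  46  72  71  72  71  71  70  71  45  43  43   8   9   9  10   9  10  78  79  79  79]
 [ 79  79   9  90  89  90  90  89  90  44  45  73  70  71  71  70  71  70 275  44  42  10   8  11   9   9   9  78  79  80  78]
 [ 78  79   8 275  91  93  90  91  91  44  44  45  45  45  45  46  45  44  44  44  42   9  10   9   9  10   9  78  79  79  80]]
[-10.4  -9.7  -9.4  -8.2  -7.5  -6.8  -6.1  -5.4  -4.7  -4.1  -3.3  -2.6  -1.8  -1.1  -0.4   0.4   1.1   1.8   2.7   3.5   4.3   5.    5.9   6.6   7.3   8.    8.7   8.9   9.5  10.1  10.9]
```

Emit:
carry_out --pt "1 0 0.3 2 0" --pt "1 0 0.3 4 0" --pt "1 0 0.3 5 0"

```text
time: 17.77
tool_pos: [542.6, -149.6, 112.7]
tcp_rot: [-3.125, -0.005, 1.859]
contact_force: [0.2, 0.6, -1.4]
grip_width: 19.9
```

Emit:
carry_out --pt "1 0 0 1.5 0" --pt "1 0 0 3 0" --pt "1 0 0 4 0"

```text
time: 18.15
tool_pos: [542.5, -149.6, 108.5]
tcp_rot: [-3.125, -0.005, 1.859]
contact_force: [-0.4, 0.5, -1.2]
grip_width: 19.6
```

Emit:
carry_out --pt "1 0 1 0 0" --pt "1 0 2 0 0" --pt "1 0 3 0 0" --pt "1 0 4 0 0" --pt "1 0 5 0 0" --pt "1 0 6 0 0" --pt "1 0 7 0 0" --pt "1 0 8 0 0"

```text
time: 19.15
tool_pos: [549.1, -147.6, 108.4]
tcp_rot: [-3.122, -0.006, 1.859]
contact_force: [-4.5, -2.6, 1.4]
grip_width: 19.9
```

```bash
python3 look.py w14
```

```text
19.15 tcp [ 549.08 -147.61  108.4 ] yaw [-178.88   -0.32  106.54] F head [-5.1  -1.24  1.41] M [-0.447  1.072  0.006] w 19.88
tip by kinematics (SL frame) [-0.03  0.67 67.3 ]
needle n 168 angle -0.172 std 0.032 tip x -10.8 rmax 63.4
222 252 252 [-1.06  4.   84.41]
```

Emit:
carry_out --pt "1 0 1.5 -0.2 0" --pt "1 0 2.5 -0.3 0" --pt "1 0 3.5 -0.3 0" --pt "1 0 4.5 -0.3 0" --pt "1 0 5.4 -0.3 0" --pt "1 0 5.4 -0.3 0"

```text
time: 19.95
tool_pos: [553.0, -146.4, 108.0]
tcp_rot: [-3.119, -0.006, 1.859]
contact_force: [-4.8, -3.2, -2.0]
grip_width: 19.8
```

```bash
python3 look.py w15
```

```text
19.95 tcp [ 552.96 -146.38  108.01] yaw [-178.69   -0.37  106.54] F head [-5.52 -1.75 -2.03] M [-0.541  0.915  0.007] w 19.85
tip by kinematics (SL frame) [ 3.92  0.79 66.92]
needle n 130 angle -0.049 std 0.033 tip x -3.1 rmax 63.9
```

View pics/w15c.png

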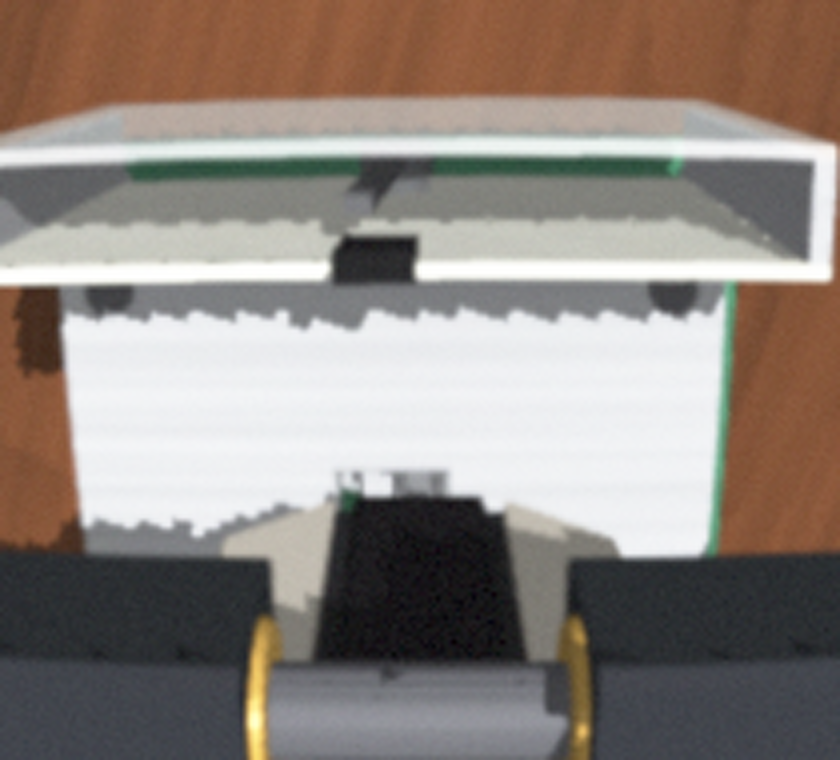

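Emit:
carry_out --pt "1 0 1.2 -0.3 0" --pt "1 0 2.1 -0.4 0" --pt "1 0 2.1 -0.4 0"

```text
time: 20.38
tool_pos: [553.8, -146.1, 107.9]
tcp_rot: [-3.116, -0.007, 1.86]
contact_force: [-4.7, -3.0, -1.3]
grip_width: 20.1
```

```bash
python3 look.py w16; python3 - <<'E'
from h import *
c=dict(np.load("w16.npz"));H=(wcloud(c)-SL)@RH;col=c["color"].max(2)
m=(H[...,2]>106)&(H[...,2]<118)&(H[...,1]>44)&(H[...,1]<53)&(abs(H[...,0])<30)
d=m&(col<70); print("mark x",H[d][:,0].mean(),H[d][:,0].min(),H[d][:,0].max(),H[d].mean(0),d.sum())
e=m[:, :]; 
m2=(H[...,2]>100)&(H[...,2]<118)&(H[...,1]>44)&(H[...,1]<53)&(abs(H[...,0])<80); print("plate x range",H[m2][:,0].min(),H[m2][:,0].max())
n=(H[...,1]>51.5)&(H[...,1]<57)&(abs(H[...,0])<9)&(H[...,2]>94)&(H[...,2]<106); print("tip region",H[n].mean(0),n.sum())
E
```

```text
20.38 tcp [ 553.82 -146.07  107.85] yaw [-178.52   -0.41  106.55] F head [-5.4  -1.56 -1.28] M [-0.674  0.881  0.029] w 20.14
tip by kinematics (SL frame) [ 4.7   0.87 66.76]
needle n 120 angle -0.026 std 0.031 tip x -1.7 rmax 63.3
mark x -0.7006483197820158 -5.671414524024387 4.362217752981189 [ -0.70064832  47.78384412 113.27529535] 190
plate x range -62.97198111736881 61.45961042605516
tip region [ -1.75436469  54.15454681 101.05828406] 59
```

View pics/w16c.png

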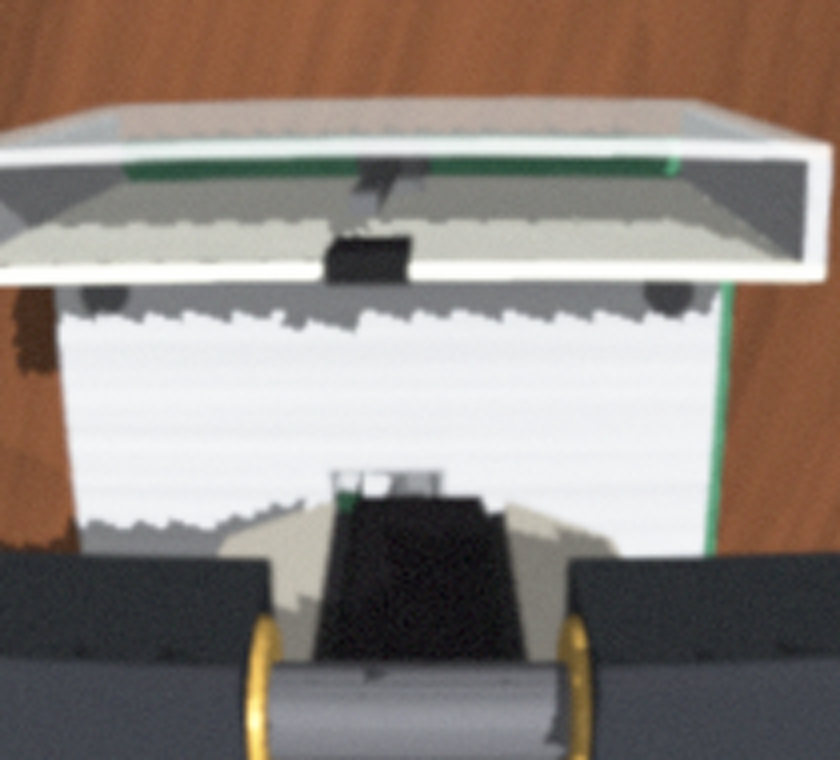

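Emit:
carry_out --pt "1 0 0 -0.2 0" --pt "1 0 -0.5 -0.3 0" --pt "1 0 -1 -0.3 0" --pt "1 0 -1.6 -0.3 0" --pt "1 0 -1.8 -0.5 0"

```text
time: 21.05
tool_pos: [552.4, -146.5, 108.6]
tcp_rot: [-3.117, -0.007, 1.86]
contact_force: [0.1, 0.4, -1.4]
grip_width: 20.2
```

```bash
python3 look.py w17
```

```text
21.05 tcp [ 552.45 -146.52  108.61] yaw [-178.57   -0.39  106.55] F head [ 0.19  0.37 -1.42] M [-0.027 -0.081 -0.001] w 20.19
tip by kinematics (SL frame) [ 3.3   0.82 67.52]
needle n 116 angle -0.025 std 0.03 tip x -1.6 rmax 63.4
```

Emit:
carry_out --pt "1 0 0 -3 0" --pt "1 0 0 -8 0" --pt "1 0 0 -16 0" --pt "1 0 0 -30 0" --pt "1 0 0 -48 0" --pt "1 0 0 -62 0" --pt "1 0 0 -68 0" --pt "1 0 0 -68 0"

```text
time: 22.1
tool_pos: [554.3, -146.5, 176.9]
tcp_rot: [-3.117, -0.006, 1.86]
contact_force: [0.5, -0.2, -1.2]
grip_width: 19.6
```

```bash
python3 look.py w18; python3 - <<'E'
from h import *
print(delta([463.1,216.0,176],78.84))
E
```

```text
22.1 tcp [ 554.26 -146.53  176.94] yaw [-178.59   -0.36  106.55] F head [ 0.37 -0.36 -1.16] M [-0.039 -0.158  0.006] w 19.61
tip by kinematics (SL frame) [  5.04   0.28 135.85]
needle n 43 angle -0.022 std 0.03 tip x -1.4 rmax 63.4
213 252 257 [  5.35   3.26 135.09]
216 252 257 [  5.49   3.3  141.17]
219 252 257 [  5.6    3.12 146.39]
222 252 257 [  5.72   2.94 151.36]
(array([373.3,  16.2,   2.6]), np.float64(27.709807586062595))
```

Emit:
carry_out --pt "1 15 0 0 1" --pt "1 55 2 0 4" --pt "1 100 4 0 8" --pt "1 150 6 0 12" --pt "1 200 8 0 16" --pt "1 250 11 0 20" --pt "1 300 13 0 23" --pt "1 345 15 1 26" --pt "1 368 16 2 27.7" --pt "1 373.3 16.2 2.6 27.7"

```text
time: 23.4
tool_pos: [462.3, 217.0, 175.3]
tcp_rot: [-3.115, 0.006, 1.379]
contact_force: [0.3, -0.3, -1.1]
grip_width: 19.9
```

Emit:
carry_out --pt "1 0 0 0 0" --pt "1 0 0 0 0"

```text
time: 23.65
tool_pos: [462.5, 216.1, 175.1]
tcp_rot: [-3.114, 0.007, 1.378]
contact_force: [0.9, -0.0, -0.9]
grip_width: 19.9
```

```bash
python3 - <<'E'
from h import *
o,R=toolR();print(o["time"],o["tool_pos"],np.degrees(o["tcp_rot"]))
R0=Ro.from_euler("xyz",[3.141,-.001,1.376]).as_matrix()
for k in ([.5,0,41.1],[.5,0,25]):
    k=np.array(k); tgt=np.array([463.1,216.0,49.1])+R0@k; cur=o["tool_pos"]+R@k
    print("tip target",tgt,"cur",cur,"tool delta",(R.T@(tgt-cur)).round(2), "tool delta to hover 10 above stand",(R.T@(tgt+[0,0,44]-cur)).round(2))
print("spin",delta([0,0,0],78.84)[1])
c=snap("wrist","w19");crop(c,150,360,60,290,3,"w19c")
P=wcloud(c);a=np.radians(-11.05);Rs=Ro.from_euler("z",a).as_matrix();S=(P-np.array([462.5,217.1,0]))@Rs
n=(abs(S[...,0])<9)&(abs(S[...,1])<12)&(S[...,2]>110)&(S[...,2]<150)
for v in range(190,235,2):
    us=[u for u in np.where(n[v])[0] if 235<u<275]
    if us: print(v,us[0],us[-1],S[v,us].mean(0).round(2))
# hole pocket
np.set_printoptions(linewidth=220)
q=(S[...,2]<38)&(abs(S[...,0])<9)&(abs(S[...,1])<11); ys,xs=np.where(q); print(len(ys)); 
if len(ys): print(xs.min(),xs.max(),ys.min(),ys.max(),[wplane(c,u,v,42)@np.eye(3) for u,v in [(xs.min()-.5,ys.min()-.5),(xs.max()+.5,ys.max()+.5)]])
E
```

```text
23.65 [462.52361115 216.08477364 175.11405404] [-178.43648245    0.38278222   78.96554895]
tip target [463.22863628 216.52615107   8.00052777] cur [461.46608707 216.52075502 134.02693242] tool delta [  1.18   5.17 125.93] tool delta to hover 10 above stand [ 0.89  3.97 81.94]
tip target [463.2161586  216.51220253  24.10051689] cur [461.91783565 216.54220751 150.12057908] tool delta [  1.06   4.72 125.93] tool delta to hover 10 above stand [ 0.77  3.52 81.95]
spin 0.1255489467720281
214 252 257 [ -0.64   2.36 135.02]
216 252 257 [ -0.53   2.41 138.97]
218 252 257 [ -0.43   2.39 142.63]
220 252 257 [ -0.34   2.41 146.28]
222 252 257 [ -0.26   2.13 149.07]
91
254 262 177 187 [array([459.68052103, 224.09067642,  42.        ]), array([466.43977343, 211.11176614,  42.        ])]
```

View pics/w19c.png

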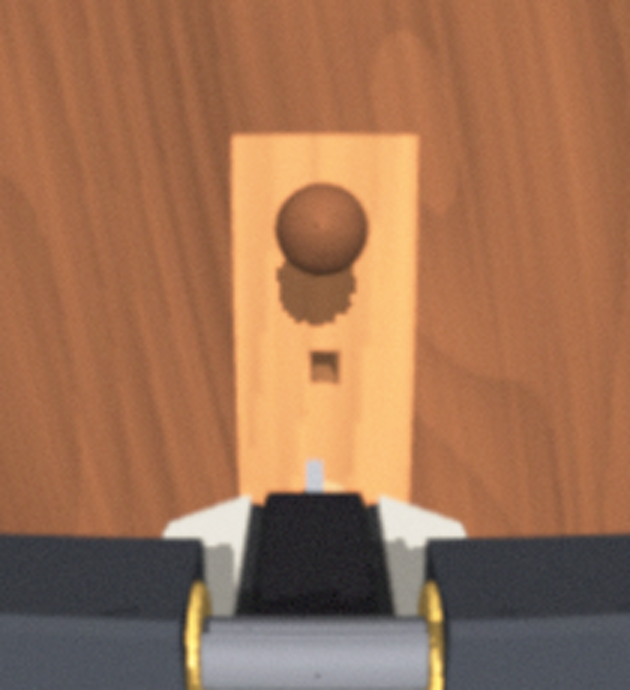

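Emit:
carry_out --pt "1 0.2 0.8 20 0.1" --pt "1 0.6 1.8 45 0.1" --pt "1 0.9 2.7 68 0.1" --pt "1 1.05 3.15 79 0.1" --pt "1 1.05 3.25 82 0.1" --pt "1 1.05 3.25 82 0.1" --pt "1 1.05 3.25 82 0.1"

```text
time: 24.58
tool_pos: [464.2, 216.5, 93.9]
tcp_rot: [-3.116, 0.006, 1.376]
contact_force: [0.3, -0.3, -1.7]
grip_width: 19.8
```

```bash
python3 - <<'E'
from h import *
o,R=toolR();print(o["time"],o["tool_pos"],np.degrees(o["tcp_rot"]),o["contact_force"]); print("tip",o["tool_pos"]+R@[.5,0,41.1])
c=snap("wrist","w20");crop(c,190,320,120,260,5,"w20c")
P=wcloud(c);a=np.radians(-11.05);Rs=Ro.from_euler("z",a).as_matrix();S=(P-np.array([462.5,217.1,0]))@Rs
n=(abs(S[...,0])<9)&(abs(S[...,1])<12)&(S[...,2]>48)&(S[...,2]<70)
for v in range(190,235,2):
    us=[u for u in np.where(n[v])[0] if 235<u<275]
    if us: print(v,us[0],us[-1],S[v,us].mean(0).round(2))
m=(S[...,2]>39)&(S[...,2]<45); m[260:]=0
n_,l,st,ce=cv2.connectedComponentsWithStats(m.astype(np.uint8)); i=1+st[1:,4].argmax();q=S[l==i];print(st[i],q.min(0),q.max(0))
np.set_printoptions(linewidth=220,suppress=True)
print(S[196:224,244:268,2].round().astype(int)); print(S[202,244:268,0].round(1)); print(S[196:224,262,1].round(1))
E
```

```text
24.575 [464.23096616 216.51164996  93.90995478] [-178.52611643    0.33552435   78.84276817] [ 0.29577939 -0.34877563 -1.71088716]
tip [463.24399419 216.97069779  52.82132908]
214 252 257 [ 1.03  3.31 54.31]
216 252 257 [ 1.11  3.14 57.71]
218 252 257 [ 1.21  3.2  61.57]
220 252 257 [ 1.3   3.29 65.37]
222 252 257 [ 1.36  2.92 67.96]
[ 211  106   86  125 7986] [-30.25880917 -15.82929222  39.0324814 ] [30.41344214 78.2050451  43.79387122]
[[ 40  41  41  41  41  41  41  40  41  41  42  41  41  41  42  40  42  41  40  41  41  41  41  41]
 [ 41  41  42  42  42  42  41  41  41  42  41  41  41  42  42  41  40  42  41  41  41  41  41  41]
 [ 41  41  42  41  42  42  41  41  41  40  41  42  41  41  42  42  41  40  41  41  41  42  41  41]
 [ 42  41  40  40  41  41  41  42  42  42  41  41  41  42  41  41  41  42  41  42  40  42  42  41]
 [ 41  42  41  41  41  40 251  42  42  42  41  40  41  41  41  40  41  41  40  40  41  41  41  41]
 [ 40  40  42  42  40  41  42  41  40  41  41  40  42  41  41  40  40  42 251  42  41  41  41  41]
 [ 41  41  41  41  41  41  41  41  41  41  40  42  41  42  41  42
[... 1677 characters left out ...]
42  41  41  40  41  41  41  41  41  40]
 [ 41  41  41  42  41  41  41  40  65  67  65  66  65  65  41  41  40  41  41  42  40  40  41  42]
 [ 41  41  42  41  40  42  42  42  67  67  68  67  68  67  42  40  41  41  41  42  41  42  40  41]
 [ 41  41  41  41  41  40  41  40  67  68  68  68  68  69  40  41  41  42  41  41  41  41  41  41]
 [ 41  40  41  41  42  41  41  41  70  71  70  70  71  71  42  40  41  41  40  41  43  42  42  41]]
[-7.2 -6.4 -5.6 -4.9 -4.2 -3.4 -2.6 -1.9 -1.2 -0.4  0.3  1.1  1.8  2.6  3.3  4.1  4.8  5.5  6.3  7.   7.8  8.5  9.3 10. ]
[12.2 11.8 11.1 10.1  8.9 79.9  7.5  7.1  6.   5.1  4.8  3.8  2.9  2.5  1.7  0.9 -0.4 -1.2 -1.6 -2.7 -3.5 -4.5 -5.1 -5.8 -6.6 -7.7 -8.2 -9.7]
```

View pics/w20c.png

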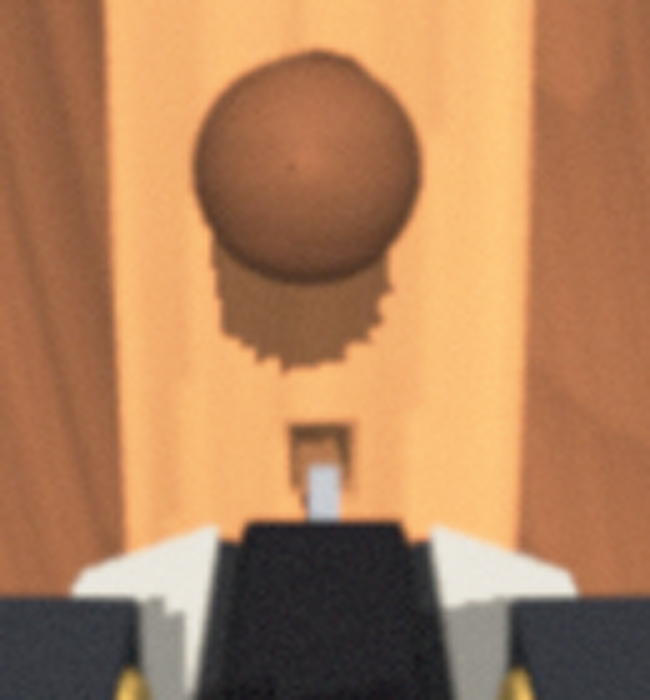

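Emit:
carry_out --pt "1 0 -1.2 3 0" --pt "1 0 -1.1 7 0" --pt "1 0 -1 12 0" --pt "1 0 -0.9 16 0" --pt "1 0 -0.9 16 0"

```text
time: 25.25
tool_pos: [462.6, 216.6, 77.4]
tcp_rot: [-3.115, 0.006, 1.376]
contact_force: [-0.7, -0.5, -1.4]
grip_width: 19.8
```

```bash
python3 - <<'E'
from h import *
o,R=toolR();print(o["time"],o["tool_pos"],np.degrees(o["tcp_rot"]),o["contact_force"]); print("tip",o["tool_pos"]+R@[.5,0,41.1])
c=snap("wrist","w21")
P=wcloud(c);a=np.radians(-11.05);Rs=Ro.from_euler("z",a).as_matrix();S=(P-np.array([462.5,217.1,0]))@Rs
n=(abs(S[...,0])<9)&(abs(S[...,1])<12)&(S[...,2]>45)&(S[...,2]<70)
for v in range(190,235,2):
    us=[u for u in np.where(n[v])[0] if 235<u<275]
    if us: print(v,us[0],us[-1],S[v,us].mean(0).round(2))
E
```

```text
25.25 [462.55661632 216.57913782  77.3926551 ] [-178.46785291    0.36663324   78.84589986] [-0.70677617 -0.48970153 -1.35428964]
tip [461.52431433 217.02433301  36.30499085]
218 256 256 [ 0.58  3.27 45.8 ]
220 252 257 [-0.37  2.92 48.57]
222 252 257 [-0.28  2.88 51.93]
```

Emit:
carry_out --pt "1 0 0.5 4 0" --pt "1 0.1 0.8 10 0" --pt "1 0.1 0.9 16 0" --pt "1 0.2 1 21 0" --pt "1 0.2 1.1 24 0"

```text
time: 25.92
tool_pos: [463.0, 216.6, 53.2]
tcp_rot: [-3.115, 0.006, 1.376]
contact_force: [-0.4, -0.5, -2.3]
grip_width: 19.9
```

Emit:
carry_out --pt "1 0 0 1 0" --pt "1 0 0 2 0" --pt "1 0 0 3 0"

```text
time: 26.3
tool_pos: [463.1, 216.6, 50.3]
tcp_rot: [-3.115, 0.006, 1.376]
contact_force: [-0.2, -0.0, -1.8]
grip_width: 19.7
```

Emit:
carry_out --pt "1 0 0 0.4 0" --pt "1 0 0 0.8 0" --pt "1 0 0 0.8 0"

```text
time: 26.68
tool_pos: [463.1, 216.6, 49.5]
tcp_rot: [-3.115, 0.006, 1.376]
contact_force: [-0.7, -0.9, -2.0]
grip_width: 19.7
```

Emit:
carry_out --pt "0.95 0 0 0 0" --pt "0.7 0 0 0 0" --pt "0.4 0 0 0 0" --pt "0 0 0 0 0" --pt "0 0 0 0 0" --pt "0 0 0 0 0" --pt "0 0 0 0 0" --pt "0 0 0 0 0"

```text
time: 27.68
tool_pos: [463.1, 216.6, 49.5]
tcp_rot: [-3.115, 0.006, 1.376]
contact_force: [-1.0, 0.1, -0.2]
grip_width: 82.9
```

Emit:
carry_out --pt "0 0 0 -5 0" --pt "0 0 0 -20 0" --pt "0 0 0 -50 0" --pt "0 0 0 -90 0" --pt "0 0 0 -110 0" --pt "0 0 0 -110 0"

```text
time: 28.42
tool_pos: [467.1, 217.1, 161.8]
tcp_rot: [-3.119, 0.004, 1.376]
contact_force: [-0.8, -1.1, 0.1]
grip_width: 91.8
```

```bash
python3 - <<'E'
from h import *
o,R=toolR(); print(o["time"],o["tool_pos"],o["grip_width"],o["contact_force"])
c=snap("wrist","w30");crop(c,150,360,100,290,4,"w30c"); P=wcloud(c)
m=(P[...,2]>97)&(P[...,2]<106); m[270:]=0
n,l,st,ce=cv2.connectedComponentsWithStats(m.astype(np.uint8))
for i in range(1,n):
    if st[i,4]>60:
        q=P[l==i]; print(st[i],q.mean(0).round(1),np.median(q[:,2]),cv2.minAreaRect(q[:,:2].astype(np.float32)))
        if st[i,4]>400:
            A=np.c_[q[:,:2]-q[:,:2].mean(0),np.ones(len(q))]; print("slope",np.linalg.lstsq(A,q[:,2],rcond=None)[0])
t=snap("top","t30");snap("scene","s30"); crop(t,285,365,165,240,8,"t30c")
E
```

```text
28.425 [467.13810065 217.05591434 161.79300687] 91.79347715746762 [-0.79774887 -1.08430494  0.06245559]
[240 133  22  20 248] [472.6 268.4  98.2] 98.09773291069409 ((472.1241760253906, 268.5868835449219), (13.400202751159668, 14.872407913208008), 33.819374084472656)
[239 195  25  26 614] [463.5 218.2 100.9] 100.91210002865436 ((463.1812744140625, 217.568115234375), (20.37520980834961, 19.084030151367188), 79.36768341064453)
slope [-4.58067444e-03 -1.80781410e-02  1.00852637e+02]
```

View pics/w30c.png

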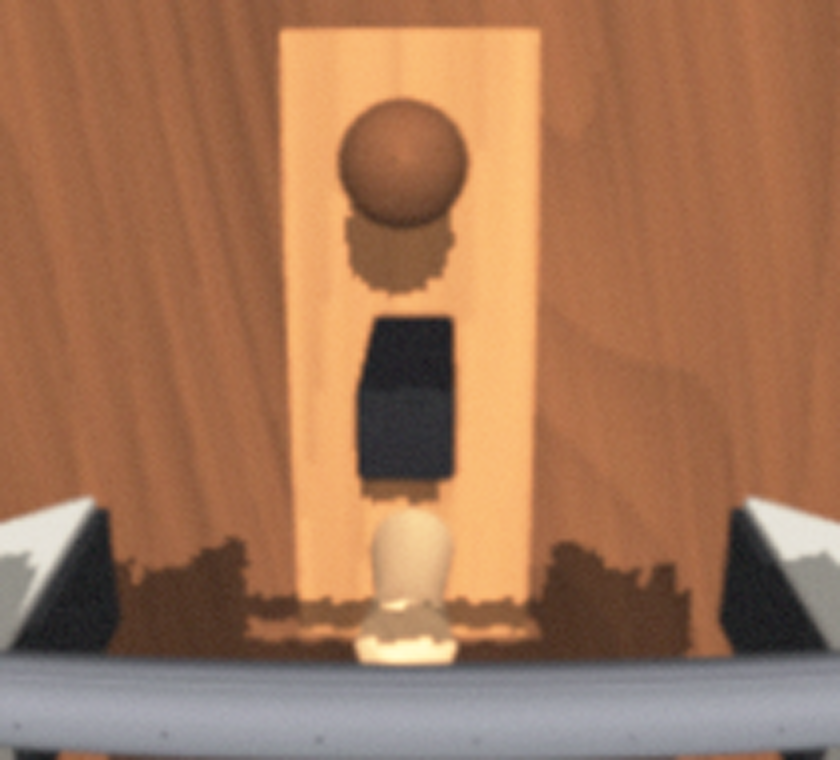

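View pics/s30.png

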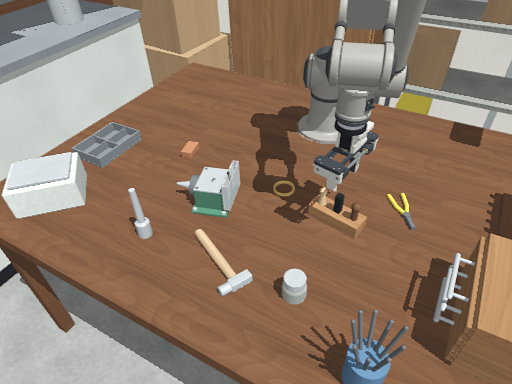

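View pics/t30c.png

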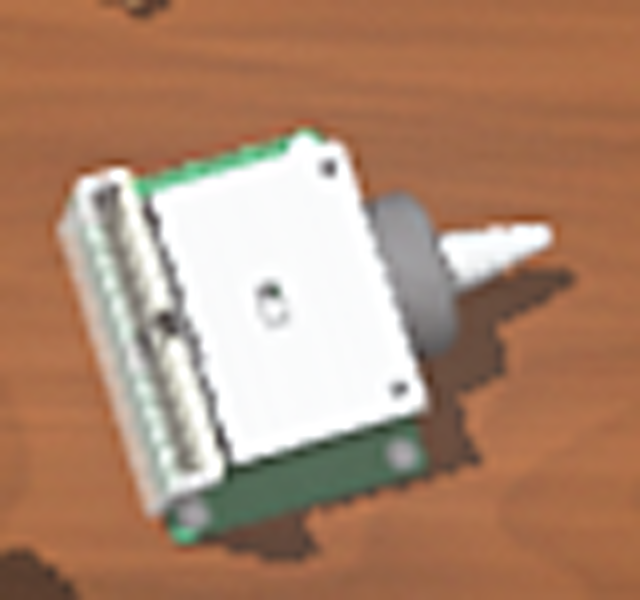

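```bash
python3 - <<'E'
from plant import bot
print(bot.close_job()); print(bot.get_obs()["time"])
E
```

```text
the job is handed in; nothing more can be done
None
the job is handed in; nothing more can be done
```

The needle is at the mark and the key is back in the stand's middle pocket. I handed the job in at about 28.5 s of the 61 s allowed; it reported no verdict.

**What I did:** I took the square key, put its blade through the slot and turned the star wheel in three strokes. The needle went from about -0.82 rad to -0.02 rad. I then returned the key, let go and raised the open gripper clear.

**Last checks:**
- **Needle:** after I lifted the blade out, the tip was about 1 mm to the -x side of the middle of the mark, against the 5.7 mm allowed. I measured this before putting the key back and did not look at it closely again.
- **Force:** the wrist readings during the pushes were about 5 to 6.5 N against the 20 N limit. I read them only at the end of each move, so a short peak in between would not show.
- **Key:** its handle stands about 1 mm from where it was at the start, at the same height, so it is fully down. Its top face measured a slope of about 0.02 rad (limit 0.08), which may be sensor noise.
- **Other things:** they look unmoved in the last scene picture. I did not measure each one.

**Disagreements:** the hand picked up about 1.5° of tilt from the pushing, so I corrected for that when putting the key back. Camera and arm readings of the blade's position differed by about 0.4 mm at the slot. They differed by up to 1 mm at the pocket, where I used the close-up camera reading. Both differences were within the clearances.

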